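Load a food dehydrator with shiitake from a hand chute and set its dial

ROBOT

A 6-joint arm with a two-finger parallel gripper is mounted at the origin on the work surface. World frame = base frame: x ahead of the robot, y to its left, z up, the work surface at z = 0. Lengths are in m, angles in rad, forces in N, time in s.
With the tool pointing down it reaches from about 0.275 to 0.775 m from the base axis. Payload 14.6 kg.
Tool frame: the origin (TCP) lies at the very end of the fingers, on their centre line; the grasp point (between the pads) lies 19 mm behind it; z points along the fingers, y is the direction in which the jaws open and shut (so a half turn about z gives the same grasp; the last joint's range is limited). The gripper opens to 85 mm and grips with 20 to 120 N. Pads are 22 mm wide; open, the fingers measure 114 mm over their backs; the gripper's body (76 mm by 85 mm) begins 54 mm behind the grasp point. The pads swing forward as they close: fully open they stand 13 mm farther back than shut.
Start: joints at [-1.388, 0.263, -0.048, 1.259, 0, 1.415], TCP at [0.174, -0.495, 0.231] pointing down, gripper open.
Joint ranges: [-2.65, 2.65], [-0.89, 1.7], [-1.18, 1.37], [-2.13, 2.11], [-1.35, 1.29], [-3.14, 3.14]. Speed limits (rad/s): [1.89, 1.89, 2.57, 2.79, 3.14, 3.14].

INTERFACE

Orientations are given as [roll, pitch, yaw] about the fixed x, y, z axes, in that order (R = Rz(yaw) Ry(pitch) Rx(roll)).
In Python, from bench import * gives the robot as it stands.
- The arm moves only by the tool send_rows, never from a script. Its argument "deltas" is a list of rows, each an object of numbers: "gripper": the finger opening in mm, from 0 to 85.4; "tx", "ty", "tz": the shift along the tool's x, y, z in units of 60 mm (1.0 is 60 mm); "ax", "ay", "az": the turn, a rotation vector about the tool's x, y, z in rad. A call has 1 to 10 rows; each row is the pose to reach, as a shift and turn from the pose commanded when the call began, along the tool's axes at that moment; what a row does not reach only later rows make up. A row lasts 1/8 s, in which the tool goes at most 62.5 mm and 10.7 degrees, less where a joint would pass 70% of its speed; a pose out of reach is approached as far as the arm can. A call with a gripper value outside its range is refused whole. The fingers move at their own pace and stop on an object; "squeeze" is the grip in N (left out, the last holds). Time passes only in rows, so rows that repeat a pose let the fingers close. It gives the time, the measured TCP pose, the force and the opening at its end, in the units of the state.
- get_obs(): the state, without advancing time (a new reading comes with each control period).
- snapshot(name): name is "scene" or "top"; returns a dict with "pixels" (480x640x3 uint8, red, green, blue), "fx", "fy", "cx", "cy" (pixels), "extrinsics" (4x4, takes a point from camera to world coordinates). Camera axes: x right, y down, z forward; pixel columns grow to the right and rows downward; lengths in m; the calibration is good to about 2 mm. A picture is of the moment at which its call begins. There is no depth.
- sign_off(): hands the job in, once; it reports no verdict.
The state is a dict: "time": time; "qpos": joint angles; "dq": joint speeds; "tau": joint torques, N m; "tool_pos": TCP position; "tcp_rot": TCP orientation; "contact_force": force on the tool from outside, world axes, zero at the start; "ft_torque": the same for the moment, N m; "finger_gap": finger opening in m.
Only numpy, scipy, OpenCV 4.12 (cv2) and the standard library are available. Lean on these libraries where they do the work, as an engineer would, in place of code of your own. Each camera call takes 0.05 s, during which the arm holds its last target. There are 200 camera calls.

TASK

Dry this batch of shiitake: take the steel chute by its blue handle, hold its open lip right at the dehydrator's square steel filling mouth and tip it so that all three mushrooms slide in, without touching them with the gripper and without spilling any. Then stand the empty chute back on the middle of its wooden board and let go of it, and only after that turn the dehydrator's dial to the red mark. Leave the jar, the white bottle and the small carton where they stand.

Things in the scene. Friction and masses are not known exactly. Their poses are not given: they have to be found in the camera images.
- dryer: white countertop dehydrator, fixed, 240 (x) by 320 (y) by 140 mm high; origin at the centre of its underside, z up, its -x side (amber window) roughly faces the robot. On its top: the filling mouth at local (0, +65 mm) and the dial at local (0, -85 mm). The drying chamber under the mouth is hollow (228 by 164 mm, local y -10 to 154 mm, floor 16 mm and ceiling 134 mm above the table)
- mouth (a point): centre of the filling mouth, in the plane of the collar's upper edge, 160 mm above the table: an upright square steel collar, 96 mm wide inside, walls 4 mm, standing 20 mm above the dehydrator's top, sides parallel to the dehydrator's sides; its axes are those of the dehydrator
- dial (a joint): angle of the dial in rad, 0 to 4, growing as it is turned clockwise seen from above. At 0 its white pointer line points to the dehydrator's -x; at q it points along local (-cos q, sin q). The red mark is at 2.0. Black scale marks every 0.5. Turns with light friction (0.03 N m) and stays where it is left
- dial_grip (a point): point on the dial's vertical axis at the height to grip it, 177 mm above the table; the dial has an upright black grip bar 42 mm long (along the pointer), 14 mm thick, 32 mm high, whose top is at 184 mm, on a disc of 44 mm diameter. The point's x axis runs along the bar, away from the pointer end
- mark (a point): the red mark on the dehydrator's top, 50 mm from the dial's axis, 140 mm above the table
- board: pale wooden board, fixed, 260 (x) by 120 (y) by 12 mm; origin at the centre of its underside. The chute stands on it at the start and has to come back onto its middle
- chute: loose hand chute of polished steel, straight open-topped channel 200 (x) by 70 (y) mm, 45 mm high, floor and walls 4 mm, 62 mm wide inside, closed at its +x end, open at its -x end (the lip); 0.32 kg (varies). Origin at the centre of its underside, z up. Mushrooms start to slide in it at a tilt of about 13 to 20 degrees. A bridge on two pairs of posts (at x = +-50 mm) carries the handle above; the mushrooms pass under it
- handle (a point): centre of the chute's blue handle bar, 93 mm above the chute's underside: 116 mm long along the chute's x, 22 mm thick (y), 24 mm high, 81 mm above the underside at its lower face; its middle is the place to grip, with the fingers on either side (closing along the chute's y). The stems' tops are 56 mm above the underside at the start
- lip (a point): middle of the lower edge of the chute's open end, local (-100, 0, 0) mm
- jar: bystander: amber jar, 68 mm diameter, 110 mm tall, standing beside the board on its +y side, its axis about 118 mm from the board's; origin at its underside
- spray: bystander: white bottle with blue cap, 62 mm diameter, 190 mm tall, standing near the chute's closed end; origin at its underside
- carton: bystander: upright cardboard carton 70 by 90 by 150 mm tall, standing behind the dehydrator; origin at its underside
- shiitake0_mid (a point): a loose shiitake mushroom, rigid, cap 54 mm wide and 23 mm high, with a pale stem, 52 mm tall overall, 30 g; it starts cap down, stem up, in the chute. This point lies on its axis, 20 mm from the flat crown of the cap (inside the cap) (nearest the lip)
- shiitake1_mid (a point): a loose shiitake mushroom, rigid, cap 54 mm wide and 23 mm high, with a pale stem, 52 mm tall overall, 30 g; it starts cap down, stem up, in the chute. This point lies on its axis, 20 mm from the flat crown of the cap (inside the cap) (the middle one)
- shiitake2_mid (a point): a loose shiitake mushroom, rigid, cap 54 mm wide and 23 mm high, with a pale stem, 52 mm tall overall, 30 g; it starts cap down, stem up, in the chute. This point lies on its axis, 20 mm from the flat crown of the cap (inside the cap) (nearest the closed end)
- shiitake0: the same mushroom as point shiitake0_mid; origin at the crown of its cap, z towards the stem
- shiitake1: the same mushroom as point shiitake1_mid; origin at the crown of its cap, z towards the stem
- shiitake2: the same mushroom as point shiitake2_mid; origin at the crown of its cap, z towards the stem
Things that resemble listed ones, but are neither listed nor needed, are in the scene too. Leave any green or purple look-alike of the chute alone.

How it is judged:
By the outcome, as a careful person would: the job done as asked, in the order asked, and still so for the second after the job is handed in, with the robot touching nothing.
It also fails if it takes over 72 s, if anything falls off the work surface, if the arm or the gripper's body presses on something with over 40 N, if the wrist force passes 120 N, or if a joint passes its speed limit or range.

## Working session

There is one attempt and no reset: what is moved stays moved. The work goes in short steps, Python scripts to look and compute and a tool call to move; the robot and the scene stay as the last step left them, time stands still between calls to the robot, and variables do not carry over. Pictures are saved under pics/ and viewed, about 8 in all and at most 12, crops included, and the job is handed in when it is done.

Besides the shell and the picture viewer there is one more tool, called after "Call:" as name([rows], argument=value, ...), one row to a line, values as JSON. send_rows: Moves the arm, as the interface text tells. Its arguments: {"type":"object","properties":{"deltas":{"type":"array"},"squeeze":{"type":"number"}},"required":["deltas"]}

```bash
mkdir -p pics; ls; python3 - <<'E'
from bench import *
import cv2,numpy as np
for n in("scene","top"):
    s=snapshot(n);cv2.imwrite(f"pics/{n}0.png",s["pixels"][:,:,::-1]);print(n,s["fx"],s["fy"],s["cx"],s["cy"]);print(np.round(s["extrinsics"],4))
print(get_obs())
E
```

```text
pics
scene 615.1262631192071 615.1262631192071 325.92409394931684 231.55834494801795
[[-0.9974  0.0547 -0.0479  0.6081]
 [ 0.0723  0.6801 -0.7295  1.009 ]
 [-0.0073 -0.7311 -0.6823  0.9968]
 [ 0.      0.      0.      1.    ]]
top 499.77482571114854 499.77482571114854 312.82160145551455 242.32466009296976
[[-0.0279 -0.9984  0.0499  0.4765]
 [-0.9992  0.0293  0.0278  0.0701]
 [-0.0292 -0.0491 -0.9984  1.44  ]
 [ 0.      0.      0.      1.    ]]
{'time': 0.1, 'qpos': array([-1.38832236e+00,  2.63525201e-01, -4.88614161e-02,  1.25938379e+00,
        3.22736481e-06,  1.41547295e+00]), 'dq': array([-0.00084814, -0.0013183 ,  0.00219792,  0.00112931, -0.00099207,
       -0.00051123]), 'tau': array([ 5.46352356e-03, -6.38574886e+01,  3.85066223e+01,  9.96236689e-03,
       -1.84592345e-04, -1.97492813e-05]), 'tool_pos': array([ 0.17393197, -0.49510578,  0.23085162]), 'tcp_rot': array([-3.14063080e+00, -1.53877541e-04,  3.37797271e-01]), 'contact_force': array([-0.01544792,  0.29591945, -0.5325394 ]), 'ft_torque': array([-0.00798375,  0.00092393,  0.05103585]), 'finger_gap': 0.08560805702108243}
```

View pics/top0.png

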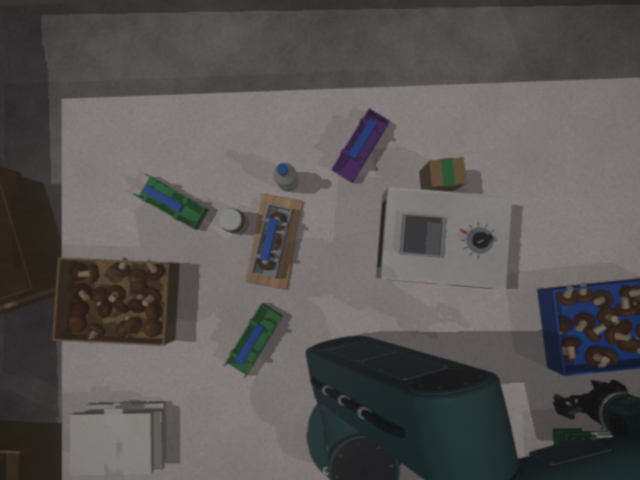

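View pics/scene0.png

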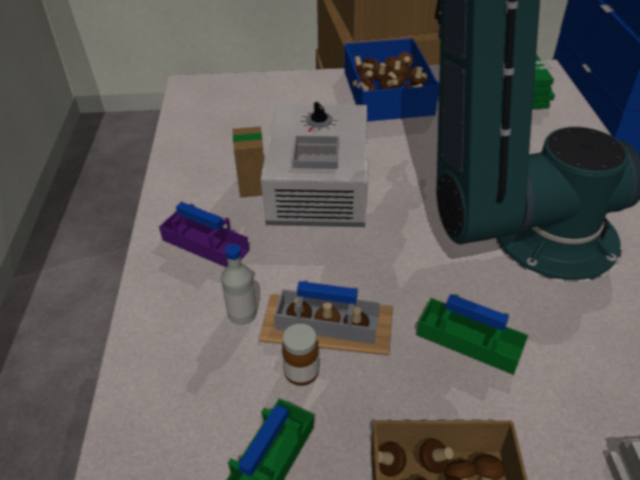

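Candidates in the top image are the steel chute on the board (270,240), green ones at (172,201) and (255,340), and a purple one at (361,146). The green and purple ones are the look-alikes, so I choose the steel one. Its closed end should be the one nearest the bottle (285,176), which I'll check in a close crop.

```bash
cat > h.py <<'E'
from bench import *
import cv2,numpy as np
def ray(s,u,v):
    E=s["extrinsics"];d=E[:3,:3]@np.array([(u-s["cx"])/s["fx"],(v-s["cy"])/s["fy"],1]);return E[:3,3],d
def onz(s,u,v,z):
    o,d=ray(s,u,v);return (o+d*(z-o[2])/d[2])
def proj(s,p):
    E=s["extrinsics"];c=E[:3,:3].T@(np.array(p)-E[:3,3]);return s["fx"]*c[0]/c[2]+s["cx"],s["fy"]*c[1]/c[2]+s["cy"]
def blobs(m,amin=30):
    n,l,st,ce=cv2.connectedComponentsWithStats(m.astype(np.uint8)*255)
    return [(l==i,ce[i],st[i]) for i in range(1,n) if st[i][4]>=amin]
E
python3 - <<'E'
from h import *
t=snapshot("top");s=snapshot("scene")
for n,q in(("top",t),("scene",s)):
    p=q["pixels"];h=cv2.cvtColor(p,cv2.COLOR_RGB2HSV)
    m=(h[...,0]>105)&(h[...,0]<122)&(h[...,1]>150)&(h[...,2]>70)
    for b,c,st in blobs(m):
        r=cv2.minAreaRect(np.argwhere(b)[:,::-1].astype(np.float32))
        print(n,"blue",c.round(1),st,np.round(cv2.boxPoints(r),1).tolist(), onz(q,*c,0.112).round(4))
p=t["pixels"]
a=cv2.resize(p[185:295,230:330],None,fx=4,fy=4,interpolation=cv2.INTER_CUBIC)
b=cv2.resize(p[185:295,370:530],None,fx=2.4*1,fy=4*1,interpolation=cv2.INTER_CUBIC) if 0 else cv2.resize(p[185:295,375:475],None,fx=4,fy=4,interpolation=cv2.INTER_CUBIC)
cv2.imwrite("pics/c1.png",np.hstack([a,b])[:,:,::-1])
a=cv2.resize(p[210:270,445:525],None,fx=5,fy=5,interpolation=cv2.INTER_CUBIC)
p=s["pixels"];b=cv2.resize(p[90:190,255:375],None,fx=3,fy=3,interpolation=cv2.INTER_CUBIC)
cv2.imwrite("pics/c2.png",np.hstack([a,b])[:,:,::-1])
# dryer top: bright region
p=t["pixels"]
g=cv2.cvtColor(p,cv2.COLOR_RGB2GRAY).astype(int)
print("gray rows: ",g[240,370:530:3],g[180:300:3,460])
E
```

```text
top blue [362.  138.5] [350 120  26  38 272] [[348.5, 154.1999969482422], [369.8999938964844, 119.30000305175781], [375.6000061035156, 122.80000305175781], [354.1000061035156, 157.6999969482422]] [ 0.8177 -0.0327  0.112 ]
top blue [282.1 168.5] [279 165   8   8  54] [[279.0, 165.0], [286.0, 165.0], [286.0, 172.0], [279.0, 172.0]] [0.7437 0.1839 0.112 ]
top blue [163.  198.1] [145 186  36  24 237] [[143.8000030517578, 190.89999389648438], [146.89999389648438, 185.39999389648438], [181.1999969482422, 205.0], [178.0, 210.39999389648438]] [0.674  0.5078 0.112 ]
top blue [268.7 238.7] [262 219  15  40 260] [[260.79998779296875, 257.70001220703125], [270.20001220703125, 218.3000030517578], [276.5, 219.8000030517578], [267.1000061035156, 259.20001220703125]] [0.556  0.2245 0.112 ]
top blue [613.4 289.2] [587 281  53  27 313] [[586.9000244140625, 286.1000061035156], [638.9000244140625, 280.29998779296875], [641.5, 303.79998779296875], [589.5, 309.6000061035156]] [ 0.3976 -0.6721  0.112 ]
top blue [555.6 310.1] [552 290   8  46 128] [[552.0, 290.0], [559.0, 290.0], [559.0, 335.0], [552.0, 335
[... 2191 characters left out ...]
8.29998779296875, 315.6000061035156], [502.8999938964844, 329.8999938964844]] [0.2844 0.3019 0.112 ]
scene blue [262.3 439.5] [ 239  406   48   69 1015] [[236.10000610351562, 467.5], [274.6000061035156, 402.29998779296875], [288.0, 410.20001220703125], [249.60000610351562, 475.5]] [0.6784 0.5258 0.112 ]
gray rows:  [119 117 117  62  52 120 123 124 114 113  96  77  55  55  54  54  55  55
  54  72  73  73  72  69  91 108 119 122 121 122 117  90  93  79  51  32
  42  70  42  33  54  80  99 122 120 119 112  88  90  89 113 125 125 125] [ 77  72  55  80  98 122 123 124 124 123 123 124 124 123 122 122 109  98
 111 112 117 122 121 120 122 120 121 122 121 120 122 122 122 124 123 102
 122 122 123 123]
```

View pics/c1.png

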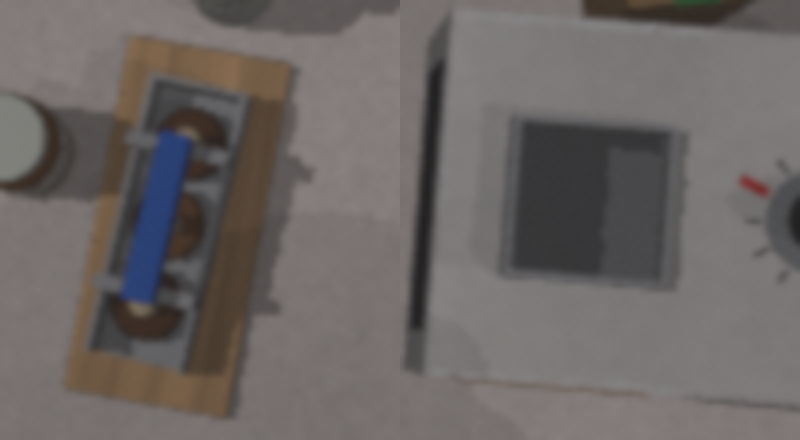

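View pics/c2.png

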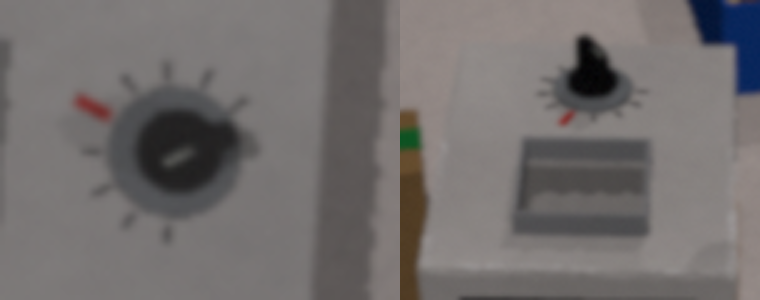

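The crops show the steel chute on the board with three stem-up mushrooms, a wall at its top end (closed, towards the bottle) and an open lip at the bottom towards the robot. The dryer's mouth is at about (423,235) in the top image, the red mark at (463,231), and the dial pointer lies between scale marks 1.0 and 1.5. Now I'll turn these into positions.

```bash
python3 - <<'E'
from h import *
from scipy.spatial.transform import Rotation as R
t=snapshot("top");s=snapshot("scene")
def c1(x,y,o): return (x/4+o,y/4+185)
f=lambda q,pts,z:np.array([onz(q,*p,z) for p in pts])
yaw=lambda d:np.degrees(np.arctan2(d[1],d[0])).round(1)
b=f(t,[c1(*p,230) for p in[(130,37),(292,65),(230,415),(65,385)]],.012)
print("board",b.mean(0),yaw(b[0]-b[3]),yaw(b[1]-b[2]),np.linalg.norm(b[0]-b[3]),np.linalg.norm(b[0]-b[1]))
k=f(t,[c1(*p,230) for p in[(152,75),(247,96),(186,370),(92,350)]],.057)
print("chute rim",k.mean(0),yaw(k[0]-k[3]),yaw(k[1]-k[2]),np.linalg.norm(k[0]-k[3]),np.linalg.norm(k[0]-k[1]))
hb=[[260.8,257.7],[270.2,218.3],[276.5,219.8],[267.1,259.2]]
hh=f(t,np.array(hb)+.5,.117);print("handle top",hh.mean(0),yaw(hh[1]-hh[0]),np.linalg.norm(hh[1]-hh[0]))
# two-ray handle
A=[];B=[]
for q,(u,v) in((t,(268.7,238.7)),(s,(326.8,292.4))):
    o,d=ray(q,u,v);d/=np.linalg.norm(d);P=np.eye(3)-np.outer(d,d);A.append(P);B.append(P@o)
print("handle tri",np.linalg.solve(sum(A),sum(B)))
m=f(t,[c1(x-400,y,375) for x,y in[(508,112),(688,130),(675,290),(500,272)]],.160)
print("mouth",m.mean(0),yaw(m[0]-m[3]),yaw(m[1]-m[2]),np.linalg.norm(m[0]-m[3]),np.linalg.norm(m[0]-m[1]))
d=f(t,[c1(55,10,375),c1(30,375,375)],.14);print("dryer left edge",d,yaw(d[0]-d[1]))
ms=f(s,[(x/3+255-400/3,y/3+90) for x,y in[(522,137),(652,140),(648,235),(514,237)]],.16);print("mouth scene",ms.mean(0),yaw(ms[1]-ms[0]),ms)
red=onz(t,463.5,231.5,.14);print("red",red)
rim=f(t,[(x/5+445,y/5+210) for x,y in[(168,233),(127,222),(102,190),(92,152),(93,107),(127,84),(167,70),(208,80),(238,103)]],.14)
from scipy.optimize import least_squares
r=least_squares(lambda p:np.hypot(rim[:,0]-p[0],rim[:,1]-p[1])-p[2],[.5,-.33,.05]).x;print("dial",r)
w=f(t,[(163/5+445,163/5+210),(195/5+445,148/5+210)],.184);print("ptr",w,yaw(w[1]-w[0]))
e=R.from_euler("xyz",get_obs()["tcp_rot"]).as_matrix();print(e.round(3))
E
```

```text
board [0.55429889 0.21878644 0.012     ] -11.9 -11.6 0.25438429923119166 0.11876734106391931
chute rim [0.55376868 0.22098665 0.057     ] -13.7 -14.0 0.19577983877585317 0.0680544210928761
handle top [0.55430336 0.22279277 0.117     ] -14.8 0.10776525176308528
handle tri [0.55629941 0.22552237 0.10392436]
mouth [ 0.55038038 -0.17620875  0.16      ] -4.9 -6.9 0.10255810515501315 0.11478460094441222
dryer left edge [[ 0.67875641 -0.09572852  0.14      ]
 [ 0.44193075 -0.07125162  0.14      ]] -5.9
mouth scene [ 0.55184002 -0.15717107  0.16      ] 172.9 [[ 0.59719533 -0.22725098  0.16      ]
 [ 0.49415363 -0.21444128  0.16      ]
 [ 0.50806957 -0.0906215   0.16      ]
 [ 0.60794155 -0.09637051  0.16      ]]
red [ 0.55805105 -0.2840588   0.14      ]
dial [ 0.53432216 -0.32325949  0.04222377]
ptr [[ 0.52653198 -0.30573529  0.184     ]
 [ 0.53354954 -0.32186628  0.184     ]] -66.5
[[ 0.944  0.331 -0.   ]
 [ 0.331 -0.944  0.   ]
 [ 0.    -0.    -1.   ]]
```

```bash
cat >> h.py <<'E'
from scipy.spatial.transform import Rotation as R
def down(yawdeg,tilt=0):
    # tool pointing down with given yaw; tilt (deg) about tool y
    return R.from_euler("xyz",[180,0,yawdeg],degrees=True)*R.from_euler("y",tilt,degrees=True)
def delta(p,Rt):
    o=get_obs();R0=R.from_euler("xyz",o["tcp_rot"])
    print("t%.2f"%o["time"],"at",o["tool_pos"].round(4),"F",o["contact_force"].round(1),"gap",o["finger_gap"].round(4),"q",o["qpos"].round(2))
    print("T",(R0.inv().apply(np.array(p)-o["tool_pos"])/.06).round(3),"A",(R0.inv()*Rt).as_rotvec().round(4))
E
python3 -c "
from h import *
delta([.555,.2235,.26],down(166))"
```

```text
Traceback (most recent call last):
  File "h.py", line 18, in delta
    print("t%.2f"%o["time"],"at",o["tool_pos"].round(4),"F",o["contact_force"].round(1),"gap",o["finger_gap"].round(4),"q",o["qpos"].round(2))
                                                                                              ^^^^^^^^^^^^^^^^^^^^^
AttributeError: 'float' object has no attribute 'round'
```

```bash
sed -i 's/o\["finger_gap"\].round(4)/round(o["finger_gap"],4)/' h.py
python3 -c "
from h import *
delta([.555,.2235,.26],down(166))"
```

```text
t0.30 at [ 0.174  -0.4953  0.2311] F [ 0.6 -0.7  0.1] gap 0.0855 q [-1.39  0.26 -0.05  1.26  0.    1.42]
T [ 9.961 -9.198 -0.477] A [-0.0000e+00 -5.0000e-04 -2.5595e+00]
```

Call:
send_rows([
  {"tz": -0.5},
  {"tx": 9.96,"ty": -9.2,"tz": -0.5,"az": -2.56},
  {"tx": 9.96,"ty": -9.2,"tz": -0.5,"az": -2.56},
  {"tx": 9.96,"ty": -9.2,"tz": -0.5,"az": -2.56},
  {"tx": 9.96,"ty": -9.2,"tz": -0.5,"az": -2.56},
  {"tx": 9.96,"ty": -9.2,"tz": -0.5,"az": -2.56},
  {"tx": 9.96,"ty": -9.2,"tz": -0.5,"az": -2.56},
  {"tx": 9.96,"ty": -9.2,"tz": -0.5,"az": -2.56},
  {"tx": 9.96,"ty": -9.2,"tz": -0.5,"az": -2.56},
  {"tx": 9.96,"ty": -9.2,"tz": -0.5,"az": -2.56},
])

```text
$.deltas[0]: bad value
```

```bash
python3 -c "
from h import *
delta([.555,.2235,.26],down(166))"
```

```text
t0.30 at [ 0.174  -0.4953  0.2311] F [ 0.6 -0.7  0.1] gap 0.0855 q [-1.39  0.26 -0.05  1.26  0.    1.42]
T [ 9.961 -9.198 -0.477] A [-0.0000e+00 -5.0000e-04 -2.5595e+00]
```

Call:
send_rows([
  {"gripper": 85,"tx": 0,"ty": 0,"tz": -0.5,"ax": 0,"ay": 0,"az": 0},
])

```text
time: 0.42
tool_pos: [0.1738, -0.4944, 0.2602]
tcp_rot: [-3.138, -0.001, 0.338]
contact_force: [-0.3, -0.2, 0.5]
finger_gap: 0.0853
```

Call:
send_rows([
  {"gripper": 85,"tx": 9.96,"ty": -9.2,"tz": 0,"ax": 0,"ay": 0,"az": -2.56},
  {"gripper": 85,"tx": 9.96,"ty": -9.2,"tz": 0,"ax": 0,"ay": 0,"az": -2.56},
  {"gripper": 85,"tx": 9.96,"ty": -9.2,"tz": 0,"ax": 0,"ay": 0,"az": -2.56},
  {"gripper": 85,"tx": 9.96,"ty": -9.2,"tz": 0,"ax": 0,"ay": 0,"az": -2.56},
  {"gripper": 85,"tx": 9.96,"ty": -9.2,"tz": 0,"ax": 0,"ay": 0,"az": -2.56},
  {"gripper": 85,"tx": 9.96,"ty": -9.2,"tz": 0,"ax": 0,"ay": 0,"az": -2.56},
  {"gripper": 85,"tx": 9.96,"ty": -9.2,"tz": 0,"ax": 0,"ay": 0,"az": -2.56},
  {"gripper": 85,"tx": 9.96,"ty": -9.2,"tz": 0,"ax": 0,"ay": 0,"az": -2.56},
  {"gripper": 85,"tx": 9.96,"ty": -9.2,"tz": 0,"ax": 0,"ay": 0,"az": -2.56},
  {"gripper": 85,"tx": 9.96,"ty": -9.2,"tz": 0,"ax": 0,"ay": 0,"az": -2.56},
])

```text
time: 1.68
tool_pos: [0.4673, 0.0591, 0.2614]
tcp_rot: [3.141, 0.0, 2.219]
contact_force: [1.4, -0.6, 0.8]
finger_gap: 0.0851
```

```bash
python3 -c "
from h import *
delta([.555,.2235,.22],down(166))"
```

```text
t1.68 at [0.4673 0.0591 0.2614] F [ 1.4 -0.6  0.8] gap 0.0851 q [-0.05  0.16 -0.1   1.31 -0.    0.87]
T [1.3   2.82  0.691] A [ 3.000e-04  6.000e-04 -6.779e-01]
```

Call:
send_rows([
  {"gripper": 85,"tx": 1.3,"ty": 2.8,"tz": 0,"ax": 0,"ay": 0,"az": -0.68},
  {"gripper": 85,"tx": 1.3,"ty": 2.8,"tz": 0,"ax": 0,"ay": 0,"az": -0.68},
  {"gripper": 85,"tx": 1.3,"ty": 2.8,"tz": 0,"ax": 0,"ay": 0,"az": -0.68},
  {"gripper": 85,"tx": 1.3,"ty": 2.8,"tz": 0.5,"ax": 0,"ay": 0,"az": -0.68},
  {"gripper": 85,"tx": 1.3,"ty": 2.8,"tz": 0.69,"ax": 0,"ay": 0,"az": -0.68},
  {"gripper": 85,"tx": 1.3,"ty": 2.8,"tz": 0.69,"ax": 0,"ay": 0,"az": -0.68},
  {"gripper": 85,"tx": 1.3,"ty": 2.8,"tz": 0.69,"ax": 0,"ay": 0,"az": -0.68},
])

```text
time: 2.55
tool_pos: [0.5546, 0.2195, 0.221]
tcp_rot: [3.141, 0.001, 2.89]
contact_force: [0.4, -0.6, 0.2]
finger_gap: 0.0847
```

```bash
python3 -c "
from h import *
delta([.555,.2235,.09],down(166))
s=snapshot('scene');p=s['pixels'][200:400,220:420]
cv2.imwrite('pics/a1.png',cv2.resize(p,None,fx=3,fy=3,interpolation=2)[:,:,::-1])"
```

```text
t2.55 at [0.5546 0.2195 0.221 ] F [ 0.4 -0.6  0.2] gap 0.0847 q [ 0.24  0.39  0.11  1.29 -0.    0.49]
T [0.013 0.066 2.184] A [ 0.0006  0.0011 -0.0069]
```

View pics/a1.png

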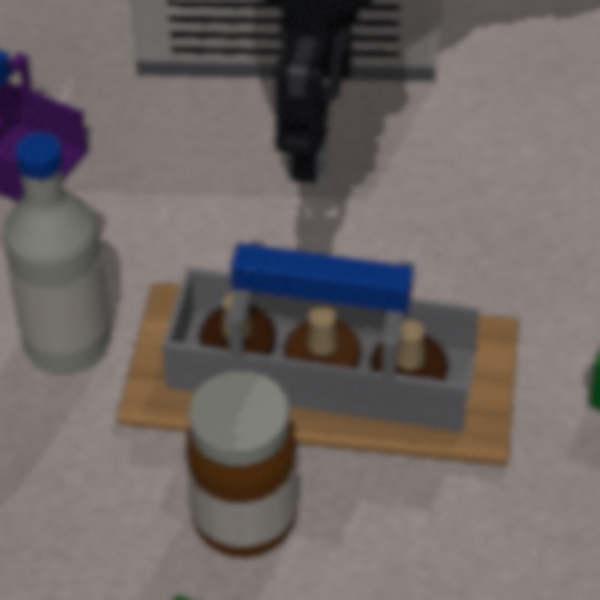

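The fingers (300,170) hang above the handle and clear of the jar, and the chute is open at its right end (towards the robot). Next I descend and grip.

Call:
send_rows([
  {"gripper": 70,"tx": 0,"ty": 0.03,"tz": 0.7,"ax": 0,"ay": 0,"az": 0},
  {"gripper": 70,"tx": 0,"ty": 0.05,"tz": 1.4,"ax": 0,"ay": 0,"az": 0},
  {"gripper": 70,"tx": 0,"ty": 0.05,"tz": 1.9,"ax": 0,"ay": 0,"az": 0},
  {"gripper": 70,"tx": 0,"ty": 0.05,"tz": 2.18,"ax": 0,"ay": 0,"az": 0},
  {"gripper": 70,"tx": 0,"ty": 0.05,"tz": 2.18,"ax": 0,"ay": 0,"az": 0},
])

```text
time: 3.22
tool_pos: [0.5549, 0.2225, 0.0889]
tcp_rot: [-3.141, -0.001, 2.892]
contact_force: [0.1, 0.4, 0.7]
finger_gap: 0.0698
```

Call:
send_rows([
  {"gripper": 10,"tx": 0,"ty": 0,"tz": 0,"ax": 0,"ay": 0,"az": 0},
  {"gripper": 10,"tx": 0,"ty": 0,"tz": 0,"ax": 0,"ay": 0,"az": 0},
  {"gripper": 10,"tx": 0,"ty": 0,"tz": 0,"ax": 0,"ay": 0,"az": 0},
  {"gripper": 10,"tx": 0,"ty": 0,"tz": 0,"ax": 0,"ay": 0,"az": 0},
  {"gripper": 10,"tx": 0,"ty": 0,"tz": 0,"ax": 0,"ay": 0,"az": 0},
  {"gripper": 10,"tx": 0,"ty": 0,"tz": 0,"ax": 0,"ay": 0,"az": 0},
], squeeze=40)

```text
time: 3.98
tool_pos: [0.5556, 0.2232, 0.0897]
tcp_rot: [3.141, 0.001, 2.893]
contact_force: [-0.5, 2.9, 6.4]
finger_gap: 0.0213
```

```bash
python3 -c "
from h import *
delta([.555,.2235,.09],down(166))
s=snapshot('top');p=s['pixels'][180:300,220:320]
cv2.imwrite('pics/a2.png',cv2.resize(p,None,fx=4,fy=4,interpolation=2)[:,:,::-1])"
```

```text
t3.98 at [0.5556 0.2232 0.0897] F [-0.5  2.9  6.4] gap 0.0213 q [ 0.25  0.46 -0.14  0.97  0.    0.49]
T [ 0.011  0.002 -0.005] A [ 0.0009  0.001  -0.0043]
```

Call:
send_rows([
  {"gripper": 10,"tx": 0,"ty": 0,"tz": 0,"ax": 0,"ay": 0,"az": 0},
  {"gripper": 10,"tx": 0,"ty": 0,"tz": 0,"ax": 0,"ay": 0,"az": 0},
  {"gripper": 10,"tx": 0,"ty": 0,"tz": -0.1,"ax": 0,"ay": 0,"az": 0},
  {"gripper": 10,"tx": 0,"ty": 0,"tz": -0.3,"ax": 0,"ay": 0,"az": 0},
  {"gripper": 10,"tx": 0,"ty": 0,"tz": -0.6,"ax": 0,"ay": 0,"az": 0},
  {"gripper": 10,"tx": 0,"ty": 0,"tz": -1.0,"ax": 0,"ay": 0,"az": 0},
  {"gripper": 10,"tx": 0,"ty": 0,"tz": -1.4,"ax": 0,"ay": 0,"az": 0},
  {"gripper": 10,"tx": 0,"ty": 0,"tz": -1.4,"ax": 0,"ay": 0,"az": 0},
], squeeze=90)

```text
time: 5.03
tool_pos: [0.556, 0.223, 0.1748]
tcp_rot: [3.14, 0.003, 2.893]
contact_force: [-0.7, -0.8, -5.0]
finger_gap: 0.0207
```

```bash
python3 -c "
from h import *
delta([.555,.2235,.09],down(166))
s=snapshot('scene');p=s['pixels'][180:380,200:420];t=snapshot('top')['pixels'][180:300,220:320]
a=cv2.resize(p,(440,400),interpolation=2);b=cv2.resize(t,(333,400),interpolation=2)
cv2.imwrite('pics/a3.png',np.hstack([a,b])[:,:,::-1])"
```

```text
t5.03 at [0.556  0.223  0.1748] F [-0.7 -0.8 -5. ] gap 0.0207 q [ 0.25  0.41  0.02  1.18 -0.    0.49]
T [0.021 0.002 1.413] A [ 0.0013  0.0026 -0.0045]
```

View pics/a3.png

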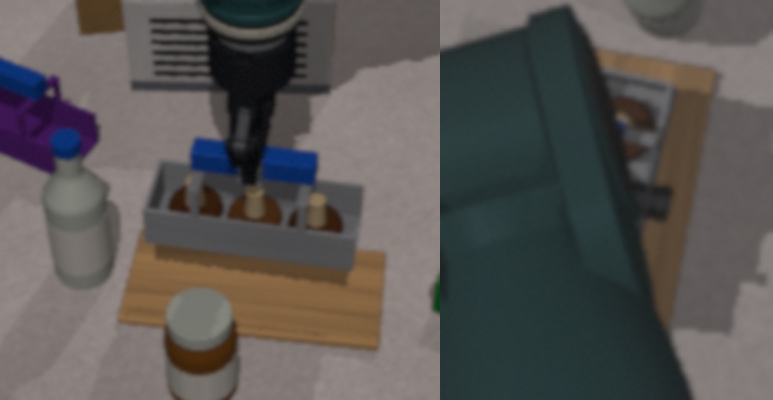

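The lift is clean: the chute hangs level with its three mushrooms in place (handle at about (255,160) in the crop), and the jar and bottle are untouched. Next I plan the move to the mouth and measure the now-uncovered board in the scene view.

```bash
cat >> h.py <<'E'
LIP=np.array([.100,0,.0777]);MOUTH=np.array([.550,-.176,.160])
yd=np.radians(-6);EX=np.array([np.cos(yd),np.sin(yd),0])
def pour(th,dz,inx=.028):
    Rt=down(174,-th);return MOUTH+EX*inx+[0,0,dz]-Rt.apply(LIP),Rt
E
python3 -c "
from h import *
p,r=pour(0,.042);print(p);delta(p,r)
s=snapshot('scene');h=cv2.cvtColor(s['pixels'],cv2.COLOR_RGB2HSV)
m=(h[...,0]>8)&(h[...,0]<22)&(h[...,1]>90)&(h[...,2]>90)
m=cv2.morphologyEx(m.astype(np.uint8),cv2.MORPH_OPEN,np.ones((3,3)))>0
for b,c,st in blobs(m,400):
    if 250<c[0]<400 and 260<c[1]<360: 
        pts=np.argwhere(b)[:,::-1]; print(st,c); c4=[pts[np.argmin(pts@np.array(k))] for k in([1,1],[-1,1],[-1,-1],[1,-1])]; print(c4); print([onz(s,*(q+.5),.012).round(4)[:2].tolist() for q in c4])
"
```

```text
[ 0.6772988  -0.18937964  0.2797    ]
t5.12 at [0.555  0.2228 0.1725] F [-0.6 -0.2 -4.9] gap 0.0206 q [ 0.25  0.41  0.02  1.18 -0.    0.49]
T [-3.667 -6.156 -1.786] A [-0.0003 -0.0005 -0.1441]
[ 260  298  132   57 4227] [332.13508398 327.5933286 ]
[array([270, 298]), array([390, 306]), array([388, 353]), array([260, 340])]
[[0.67, 0.1525], [0.4219, 0.1939], [0.4433, 0.3104], [0.6905, 0.2601]]
```

Call:
send_rows([
  {"gripper": 10,"tx": 0,"ty": 0,"tz": -0.2,"ax": 0,"ay": 0,"az": 0},
  {"gripper": 10,"tx": 0,"ty": 0,"tz": -0.6,"ax": 0,"ay": 0,"az": 0},
  {"gripper": 10,"tx": -0.06,"ty": -0.1,"tz": -1.0,"ax": 0,"ay": 0,"az": 0},
  {"gripper": 10,"tx": -0.18,"ty": -0.3,"tz": -1.4,"ax": 0,"ay": 0,"az": 0},
  {"gripper": 10,"tx": -0.36,"ty": -0.6,"tz": -1.7,"ax": 0,"ay": 0,"az": 0},
  {"gripper": 10,"tx": -0.6,"ty": -1.0,"tz": -1.8,"ax": 0,"ay": 0,"az": -0.03},
  {"gripper": 10,"tx": -0.83,"ty": -1.4,"tz": -1.8,"ax": 0,"ay": 0,"az": -0.05},
  {"gripper": 10,"tx": -1.07,"ty": -1.8,"tz": -1.8,"ax": 0,"ay": 0,"az": -0.07},
  {"gripper": 10,"tx": -1.31,"ty": -2.2,"tz": -1.8,"ax": 0,"ay": 0,"az": -0.09},
  {"gripper": 10,"tx": -1.5,"ty": -2.5,"tz": -1.8,"ax": 0,"ay": 0,"az": -0.1},
])

```text
time: 6.42
tool_pos: [0.6056, 0.0543, 0.2813]
tcp_rot: [-3.141, -0.0, 2.993]
contact_force: [-0.7, 0.7, -4.9]
finger_gap: 0.0212
```

```bash
python3 -c "
from h import *
p,r=pour(0,.042);print(p);delta(p,r)"
```

```text
[ 0.6772988  -0.18937964  0.2797    ]
t6.42 at [0.6056 0.0543 0.2813] F [-0.7  0.7 -4.9] gap 0.0212 q [-0.04  0.41  0.3   1.47 -0.    0.1 ]
T [-1.784 -3.838  0.026] A [-0.0001 -0.0003 -0.0441]
```

Call:
send_rows([
  {"gripper": 10,"tx": -0.12,"ty": -0.3,"tz": 0,"ax": 0,"ay": 0,"az": 0},
  {"gripper": 10,"tx": -0.32,"ty": -0.7,"tz": 0,"ax": 0,"ay": 0,"az": -0.01},
  {"gripper": 10,"tx": -0.53,"ty": -1.15,"tz": 0,"ax": 0,"ay": 0,"az": -0.02},
  {"gripper": 10,"tx": -0.75,"ty": -1.6,"tz": 0,"ax": 0,"ay": 0,"az": -0.03},
  {"gripper": 10,"tx": -0.96,"ty": -2.05,"tz": 0,"ax": 0,"ay": 0,"az": -0.04},
  {"gripper": 10,"tx": -1.17,"ty": -2.5,"tz": 0,"ax": 0,"ay": 0,"az": -0.044},
  {"gripper": 10,"tx": -1.38,"ty": -2.95,"tz": 0,"ax": 0,"ay": 0,"az": -0.044},
  {"gripper": 10,"tx": -1.57,"ty": -3.35,"tz": 0,"ax": 0,"ay": 0,"az": -0.044},
  {"gripper": 10,"tx": -1.7,"ty": -3.65,"tz": 0,"ax": 0,"ay": 0,"az": -0.044},
  {"gripper": 10,"tx": -1.78,"ty": -3.82,"tz": 0,"ax": 0,"ay": 0,"az": -0.044},
])

```text
time: 7.68
tool_pos: [0.6772, -0.1881, 0.2809]
tcp_rot: [3.141, -0.0, 3.036]
contact_force: [-0.4, 0.1, -4.0]
finger_gap: 0.0202
```

```bash
python3 -c "
from h import *
for th,dz in((0,.02),(10,.015),(10,.008)):
  p,r=pour(th,dz);print(p);delta(p,r)
s=snapshot('scene');p=s['pixels'][60:220,200:400];t=snapshot('top')['pixels'][170:290,375:475]
a=cv2.resize(p,(450,360),interpolation=2);b=cv2.resize(t,(300,360),interpolation=2)
cv2.imwrite('pics/a4.png',np.hstack([a,b])[:,:,::-1])"
```

```text
[ 0.6772988  -0.18937964  0.2577    ]
t7.67 at [ 0.6772 -0.1881  0.2809] F [-0.4  0.1 -4. ] gap 0.0202 q [-0.39  0.61  0.65  1.62 -0.   -0.28]
T [-0.004 -0.02   0.386] A [ 0.0001 -0.0004 -0.0009]
[ 0.66236935 -0.18781049  0.26888438]
t7.67 at [ 0.6772 -0.1881  0.2809] F [-0.4  0.1 -4. ] gap 0.0202 q [-0.39  0.61  0.65  1.62 -0.   -0.28]
T [ 0.246 -0.021  0.2  ] A [ 0.     -0.175  -0.0009]
[ 0.66236935 -0.18781049  0.26188438]
t7.67 at [ 0.6772 -0.1881  0.2809] F [-0.4  0.1 -4. ] gap 0.0202 q [-0.39  0.61  0.65  1.62 -0.   -0.28]
T [ 0.246 -0.021  0.316] A [ 0.     -0.175  -0.0009]
```

View pics/a4.png

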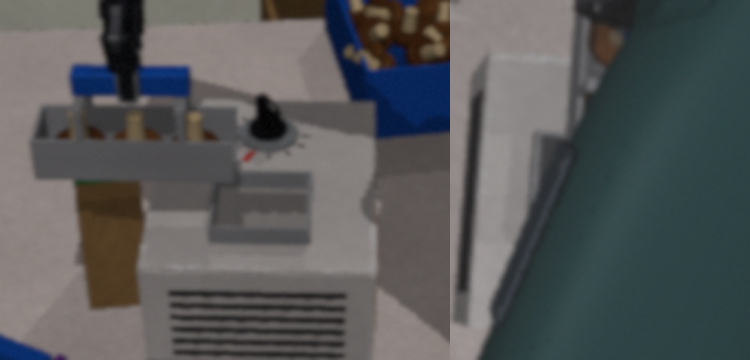

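The chute is level and its lip is just over the +x edge of the mouth (crop lip at (237,160), mouth 212-310). The scene view is clear; the arm covers the top view. Next come the tilt rows about the lip.

```bash
cat >> h.py <<'E'
def rows(seq):
    o=get_obs();R0=R.from_euler("xyz",o["tcp_rot"])
    print(o["time"],o["tool_pos"].round(4),o["tcp_rot"].round(3))
    for a in seq:
        p,r=pour(*a);print(a,(R0.inv().apply(p-o["tool_pos"])/.06).round(2),(R0.inv()*r).as_rotvec().round(3))
E
python3 -c "
from h import *
rows([(0,.035),(3,.03),(6,.02),(9,.012),(11,.008),(13,.006),(15,.006),(17,.006),(19,.006)])
# does IK-range hold: predicted lip/mouth pixels in scene
s=snapshot('scene')
o=get_obs();R0=R.from_euler('xyz',o['tcp_rot'])
for y in(-.035,.035): print('lip corner px',proj(s,o['tool_pos']+R0.apply(LIP+[0,y,0])))
h=cv2.cvtColor(s['pixels'],cv2.COLOR_RGB2GRAY)
"
```

```text
7.775 [ 0.6772 -0.188   0.2807] [ 3.142 -0.     3.036]
(0, 0.035) [-0.   -0.02  0.13] [ 0.    -0.    -0.001]
(3, 0.03) [ 0.07 -0.02  0.13] [ 0.    -0.053 -0.001]
(6, 0.02) [ 0.14 -0.02  0.22] [-0.    -0.105 -0.001]
(9, 0.012) [ 0.22 -0.02  0.27] [-0.    -0.158 -0.001]
(11, 0.008) [ 0.27 -0.02  0.29] [-0.    -0.192 -0.001]
(13, 0.006) [ 0.33 -0.02  0.28] [-0.    -0.227 -0.001]
(15, 0.006) [ 0.39 -0.02  0.23] [-0.    -0.262 -0.001]
(17, 0.006) [ 0.45 -0.02  0.19] [-0.    -0.297 -0.001]
(19, 0.006) [ 0.51 -0.02  0.14] [-0.    -0.332 -0.001]
lip corner px (np.float64(305.1242052944426), np.float64(123.51041321437425))
lip corner px (np.float64(303.3330536211739), np.float64(140.75295779957537))
```

Call:
send_rows([
  {"gripper": 10,"tx": 0,"ty": -0.02,"tz": 0.06,"ax": 0,"ay": 0,"az": 0},
  {"gripper": 10,"tx": 0.07,"ty": -0.02,"tz": 0.13,"ax": 0,"ay": -0.053,"az": 0},
  {"gripper": 10,"tx": 0.14,"ty": -0.02,"tz": 0.22,"ax": 0,"ay": -0.105,"az": 0},
  {"gripper": 10,"tx": 0.22,"ty": -0.02,"tz": 0.27,"ax": 0,"ay": -0.158,"az": 0},
  {"gripper": 10,"tx": 0.27,"ty": -0.02,"tz": 0.29,"ax": 0,"ay": -0.192,"az": 0},
  {"gripper": 10,"tx": 0.27,"ty": -0.02,"tz": 0.29,"ax": 0,"ay": -0.192,"az": 0},
])

```text
time: 8.57
tool_pos: [0.6599, -0.1858, 0.2641]
tcp_rot: [-3.142, 0.192, 3.037]
contact_force: [0.4, 0.1, -5.1]
finger_gap: 0.0204
```

```bash
python3 -c "
from h import *
rows([(12,.006),(13,.005),(14,.005),(15,.005),(16,.005),(17,.005),(18,.005),(19,.005),(20,.005),(22,.005)])
s=snapshot('scene');p=s['pixels'][60:220,200:400]
cv2.imwrite('pics/a5.png',cv2.resize(p,(600,480),interpolation=2)[:,:,::-1])"
```

```text
8.575 [ 0.6599 -0.1858  0.2641] [-3.142  0.192  3.037]
(12, 0.006) [ 0.02 -0.03  0.02] [ 0.    -0.017  0.   ]
(13, 0.005) [ 0.04 -0.03  0.01] [ 0.    -0.035  0.   ]
(14, 0.005) [ 0.07 -0.03 -0.02] [ 0.    -0.052  0.   ]
(15, 0.005) [ 0.09 -0.03 -0.05] [ 0.   -0.07  0.  ]
(16, 0.005) [ 0.11 -0.03 -0.08] [ 0.    -0.087  0.   ]
(17, 0.005) [ 0.14 -0.03 -0.1 ] [ 0.    -0.105  0.   ]
(18, 0.005) [ 0.17 -0.03 -0.13] [ 0.    -0.122  0.   ]
(19, 0.005) [ 0.19 -0.03 -0.15] [ 0.   -0.14  0.  ]
(20, 0.005) [ 0.22 -0.03 -0.18] [ 0.    -0.157  0.   ]
(22, 0.005) [ 0.27 -0.03 -0.23] [ 0.    -0.192  0.   ]
```

View pics/a5.png

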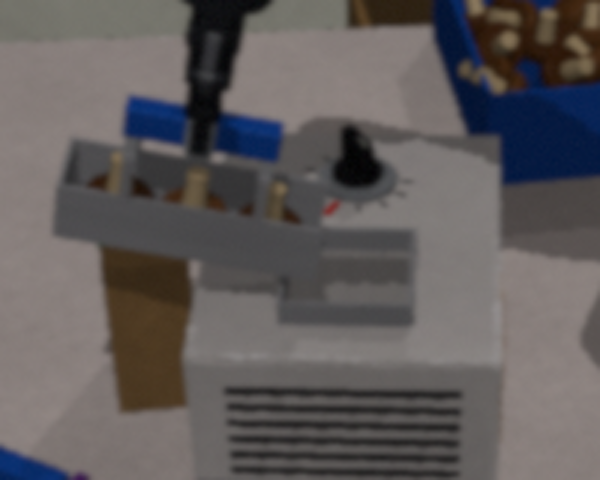

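```bash
python3 -c "
from h import *
s=snapshot('scene')
o=get_obs();R0=R.from_euler('xyz',o['tcp_rot'])
c=lambda p:np.round((np.array(proj(s,p))-[200,60])*3,1)
for y in(-.035,.035): print('lip bottom',y,c(o['tool_pos']+R0.apply(LIP+[0,y,0])),'top',c(o['tool_pos']+R0.apply(LIP+[0,y,-.045])))
EY=np.array([-EX[1],EX[0],0])
for a,b in((1,1),(-1,1),(-1,-1),(1,-1)): print('collar',a,b,c(MOUTH+EX*a*.052+EY*b*.052),'inner',c(MOUTH+EX*a*.048+EY*b*.048),'base',c(MOUTH+EX*a*.052+EY*b*.052-[0,0,.02]))
p=s['pixels'].astype(int)[:,:,1]
print('col 345 crop=u315',[(v,p[v,315]) for v in range(132,172)])
print('col u302',[(v,p[v,302]) for v in range(120,172)])
"
```

```text
lip bottom -0.035 [316.4 227.3] top [325.7 179.6]
lip bottom 0.035 [311.2 279.5] top [320.8 231.1]
collar 1 1 [278.6 300.3] inner [284.2 297.3] base [279.7 321.5]
collar -1 1 [415.5 302.2] inner [410.3 299. ] base [415.3 323.3]
collar -1 -1 [417.8 224.4] inner [412.7 227.1] base [417.6 245.1]
collar 1 -1 [287.9 222.8] inner [292.5 225.7] base [288.9 243.5]
col 345 crop=u315 [(132, np.int64(114)), (133, np.int64(118)), (134, np.int64(120)), (135, np.int64(112)), (136, np.int64(94)), (137, np.int64(79)), (138, np.int64(74)), (139, np.int64(72)), (140, np.int64(72)), (141, np.int64(72)), (142, np.int64(76)), (143, np.int64(85)), (144, np.int64(89)), (145, np.int64(86)), (146, np.int64(76)), (147, np.int64(71)), (148, np.int64(71)), (149, np.int64(71)), (150, np.int64(71)), (151, np.int64(71)), (152, np.int64(71)), (153, np.int64(74)), (154, np.int64(84)), (155, np.int64(91)), (156, np.int64(95)), (157, np.int64(95)), (158, np.int64(96)), (159, np.int64(96)), (160, np.int64(93)), (161, np.int64(87)), (162, np.int64(79)), (163, np.int64(73)), (164, np.int64(73)), (165, np.int64(73)), (166
[... 529 characters left out ...]
5)), (139, np.int64(75)), (140, np.int64(75)), (141, np.int64(74)), (142, np.int64(74)), (143, np.int64(74)), (144, np.int64(74)), (145, np.int64(74)), (146, np.int64(74)), (147, np.int64(75)), (148, np.int64(76)), (149, np.int64(74)), (150, np.int64(74)), (151, np.int64(73)), (152, np.int64(73)), (153, np.int64(73)), (154, np.int64(72)), (155, np.int64(72)), (156, np.int64(73)), (157, np.int64(73)), (158, np.int64(73)), (159, np.int64(77)), (160, np.int64(82)), (161, np.int64(81)), (162, np.int64(78)), (163, np.int64(75)), (164, np.int64(73)), (165, np.int64(75)), (166, np.int64(75)), (167, np.int64(81)), (168, np.int64(95)), (169, np.int64(107)), (170, np.int64(112)), (171, np.int64(113))]
```

Call:
send_rows([
  {"gripper": 10,"tx": -0.08,"ty": 0.07,"tz": 0.04,"ax": 0,"ay": -0.017,"az": 0},
  {"gripper": 10,"tx": -0.06,"ty": 0.07,"tz": 0.03,"ax": 0,"ay": -0.035,"az": 0},
  {"gripper": 10,"tx": -0.03,"ty": 0.07,"tz": 0,"ax": 0,"ay": -0.052,"az": 0},
  {"gripper": 10,"tx": -0.01,"ty": 0.07,"tz": -0.03,"ax": 0,"ay": -0.07,"az": 0},
  {"gripper": 10,"tx": -0.01,"ty": 0.07,"tz": -0.03,"ax": 0,"ay": -0.07,"az": 0},
])

```text
time: 9.3
tool_pos: [0.6612, -0.1825, 0.2661]
tcp_rot: [-3.141, 0.263, 3.037]
contact_force: [0.4, -0.9, -5.4]
finger_gap: 0.0202
```

```bash
sed -i 's/MOUTH=np.array(\[.550,-.176/MOUTH=np.array([.556,-.170/' h.py; python3 -c "
from h import *
rows([(15,.005),(16,.005),(17,.005),(18,.005),(19,.005),(20,.005),(22,.005),(24,.005),(27,.005),(30,.005)])
s=snapshot('scene');p=s['pixels'][80:190,210:360]
cv2.imwrite('pics/a6.png',cv2.resize(p,(750,550),interpolation=2)[:,:,::-1])"
```

```text
9.3 [ 0.6612 -0.1825  0.2661] [-3.141  0.263  3.037]
(15, 0.005) [ 0.02  0.02 -0.  ] [-0.     0.001 -0.   ]
(16, 0.005) [ 0.05  0.02 -0.03] [-0.    -0.016 -0.   ]
(17, 0.005) [ 0.07  0.02 -0.06] [-0.    -0.034 -0.   ]
(18, 0.005) [ 0.09  0.02 -0.09] [-0.    -0.051 -0.   ]
(19, 0.005) [ 0.12  0.02 -0.12] [-0.    -0.069 -0.   ]
(20, 0.005) [ 0.14  0.02 -0.14] [-0.    -0.086 -0.   ]
(22, 0.005) [ 0.19  0.02 -0.2 ] [-0.    -0.121 -0.   ]
(24, 0.005) [ 0.25  0.02 -0.25] [-0.    -0.156 -0.   ]
(27, 0.005) [ 0.33  0.02 -0.32] [-0.    -0.208 -0.   ]
(30, 0.005) [ 0.41  0.02 -0.39] [-0.    -0.261 -0.   ]
```

View pics/a6.png

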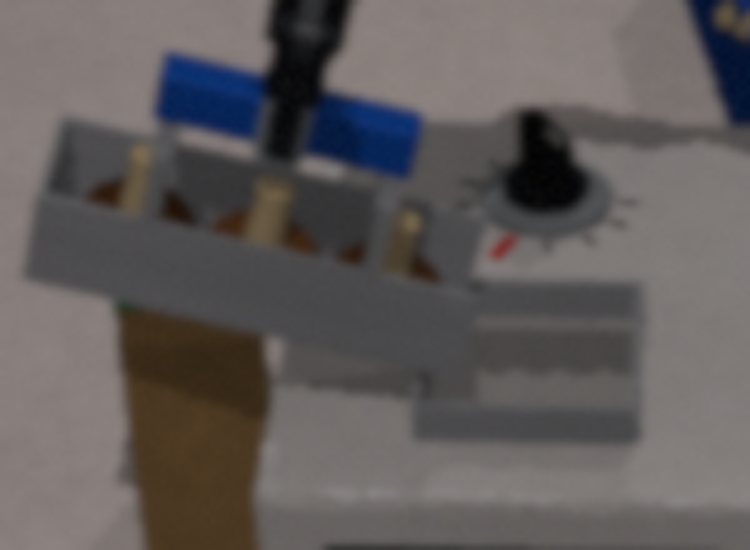

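The lip, about (470,380) in the crop, is now centred across the collar (rim 283–407) and about 2 cm inside its +x wall. I keep tipping slowly.

Call:
send_rows([
  {"gripper": 10,"tx": 0.05,"ty": 0.02,"tz": -0.03,"ax": 0,"ay": -0.017,"az": 0},
  {"gripper": 10,"tx": 0.07,"ty": 0.02,"tz": -0.06,"ax": 0,"ay": -0.034,"az": 0},
  {"gripper": 10,"tx": 0.09,"ty": 0.02,"tz": -0.09,"ax": 0,"ay": -0.051,"az": 0},
  {"gripper": 10,"tx": 0.12,"ty": 0.02,"tz": -0.12,"ax": 0,"ay": -0.069,"az": 0},
  {"gripper": 10,"tx": 0.14,"ty": 0.02,"tz": -0.14,"ax": 0,"ay": -0.086,"az": 0},
  {"gripper": 10,"tx": 0.14,"ty": 0.02,"tz": -0.14,"ax": 0,"ay": -0.086,"az": 0},
  {"gripper": 10,"tx": 0.14,"ty": 0.02,"tz": -0.14,"ax": 0,"ay": -0.086,"az": 0},
])

```text
time: 10.22
tool_pos: [0.6515, -0.1803, 0.2715]
tcp_rot: [3.142, 0.348, 3.037]
contact_force: [0.2, -0.1, -4.8]
finger_gap: 0.0206
```

```bash
cat >> h.py <<'E'
def brown():
    p=snapshot('scene')['pixels'];cv2.imwrite('pics/last.png',p[:,:,::-1]);h=cv2.cvtColor(p,cv2.COLOR_RGB2HSV)[80:190,210:360]
    m=((h[...,0]<20)|(h[...,0]>175))&(h[...,1]>75)
    for b,c,st in blobs(m,8): print('brown',st,c.round(0))
E
python3 -c "
from h import *
rows([(20,.005),(22,.005),(24,.005),(26,.005),(28,.005),(30,.005),(33,.005),(36,.005),(40,.005)]);brown()"
```

```text
10.225 [ 0.6515 -0.1803  0.2715] [3.142 0.348 3.037]
(20, 0.005) [ 0.01  0.   -0.01] [-0.    -0.001 -0.   ]
(22, 0.005) [ 0.05  0.   -0.07] [-0.    -0.036 -0.   ]
(24, 0.005) [ 0.1   0.   -0.13] [-0.    -0.071 -0.   ]
(26, 0.005) [ 0.15  0.   -0.18] [-0.    -0.106 -0.   ]
(28, 0.005) [ 0.2   0.   -0.23] [-0.    -0.141 -0.   ]
(30, 0.005) [ 0.26  0.   -0.28] [-0.    -0.176 -0.   ]
(33, 0.005) [ 0.34  0.   -0.36] [-0.    -0.228 -0.   ]
(36, 0.005) [ 0.43  0.   -0.42] [-0.   -0.28 -0.  ]
(40, 0.005) [ 0.55  0.   -0.51] [-0.   -0.35 -0.  ]
brown [21 26 13 12 63] [28. 33.]
brown [ 45  34  20  15 130] [56. 41.]
brown [36 37  5  4 15] [38. 39.]
brown [81 44  7 12 39] [84. 50.]
brown [98 47  5  5 15] [100.  49.]
brown [70 48  6  4 15] [73. 49.]
brown [  24   61   29   49 1189] [39. 85.]
```

Call:
send_rows([
  {"gripper": 10,"tx": 0.03,"ty": 0,"tz": -0.04,"ax": 0,"ay": -0.018,"az": 0},
  {"gripper": 10,"tx": 0.05,"ty": 0,"tz": -0.07,"ax": 0,"ay": -0.036,"az": 0},
  {"gripper": 10,"tx": 0.05,"ty": 0,"tz": -0.07,"ax": 0,"ay": -0.036,"az": 0},
  {"gripper": 10,"tx": 0.05,"ty": 0,"tz": -0.07,"ax": 0,"ay": -0.036,"az": 0},
  {"gripper": 10,"tx": 0.05,"ty": 0,"tz": -0.07,"ax": 0,"ay": -0.036,"az": 0},
  {"gripper": 10,"tx": 0.05,"ty": 0,"tz": -0.07,"ax": 0,"ay": -0.036,"az": 0},
])

```text
time: 11.02
tool_pos: [0.6473, -0.1798, 0.2743]
tcp_rot: [3.142, 0.384, 3.037]
contact_force: [0.1, 0.1, -5.3]
finger_gap: 0.0205
```

```bash
python3 -c "
from h import *
rows([(22,.005),(23,.005),(24,.005),(26,.005),(28,.005),(30,.005),(33,.005),(36,.005),(40,.005)]);brown()"
```

```text
11.025 [ 0.6473 -0.1798  0.2743] [3.142 0.384 3.037]
(22, 0.005) [ 0.  0. -0.] [ 0. -0. -0.]
(23, 0.005) [ 0.03  0.   -0.03] [ 0.    -0.018 -0.   ]
(24, 0.005) [ 0.05  0.   -0.06] [ 0.    -0.035 -0.   ]
(26, 0.005) [ 0.1   0.   -0.12] [ 0.   -0.07 -0.  ]
(28, 0.005) [ 0.15  0.   -0.17] [ 0.    -0.105 -0.   ]
(30, 0.005) [ 0.2   0.   -0.22] [ 0.   -0.14 -0.  ]
(33, 0.005) [ 0.28  0.   -0.3 ] [ 0.    -0.192 -0.   ]
(36, 0.005) [ 0.37  0.   -0.37] [ 0.    -0.244 -0.   ]
(40, 0.005) [ 0.48  0.   -0.46] [ 0.    -0.314 -0.   ]
brown [24 25 12 11 52] [30. 31.]
brown [ 47  33  20  15 128] [58. 40.]
brown [38 35  5  4 15] [40. 37.]
brown [82 43  7 13 44] [85. 50.]
brown [98 47  5  5 17] [100.  49.]
brown [72 48  5  3 12] [74. 49.]
brown [  24   61   29   49 1201] [39. 84.]
```

Call:
send_rows([
  {"gripper": 10,"tx": 0.03,"ty": 0,"tz": -0.03,"ax": 0,"ay": -0.018,"az": 0},
  {"gripper": 10,"tx": 0.05,"ty": 0,"tz": -0.06,"ax": 0,"ay": -0.035,"az": 0},
  {"gripper": 10,"tx": 0.05,"ty": 0,"tz": -0.06,"ax": 0,"ay": -0.035,"az": 0},
  {"gripper": 10,"tx": 0.05,"ty": 0,"tz": -0.06,"ax": 0,"ay": -0.035,"az": 0},
  {"gripper": 10,"tx": 0.05,"ty": 0,"tz": -0.06,"ax": 0,"ay": -0.035,"az": 0},
  {"gripper": 10,"tx": 0.05,"ty": 0,"tz": -0.06,"ax": 0,"ay": -0.035,"az": 0},
])

```text
time: 11.82
tool_pos: [0.6432, -0.1793, 0.2766]
tcp_rot: [3.142, 0.419, 3.037]
contact_force: [-0.2, 0.2, -4.0]
finger_gap: 0.0207
```

```bash
python3 -c "
from h import *
rows([(24,.005),(25,.005),(26,.005),(28,.005),(30,.005),(33,.005),(36,.005),(40,.005)]);brown()
p=cv2.imread('pics/last.png')[80:190,210:360]
cv2.imwrite('pics/a7.png',cv2.resize(p,(750,550),interpolation=2))"
```

```text
11.825 [ 0.6432 -0.1793  0.2766] [3.142 0.419 3.037]
(24, 0.005) [-0.  0. -0.] [ 0. -0. -0.]
(25, 0.005) [ 0.02  0.   -0.03] [ 0.    -0.017 -0.   ]
(26, 0.005) [ 0.04  0.   -0.06] [ 0.    -0.035 -0.   ]
(28, 0.005) [ 0.09  0.   -0.11] [ 0.   -0.07 -0.  ]
(30, 0.005) [ 0.14  0.   -0.17] [ 0.    -0.105 -0.   ]
(33, 0.005) [ 0.22  0.   -0.25] [ 0.    -0.157 -0.   ]
(36, 0.005) [ 0.3   0.   -0.32] [ 0.    -0.209 -0.   ]
(40, 0.005) [ 0.42  0.   -0.41] [ 0.    -0.279 -0.   ]
brown [ 40  28  19  16 136] [50. 36.]
brown [ 62  37  17  14 119] [72. 44.]
brown [ 87  47  18  23 151] [98. 57.]
brown [  24   60   30   50 1212] [39. 84.]
```

View pics/a7.png

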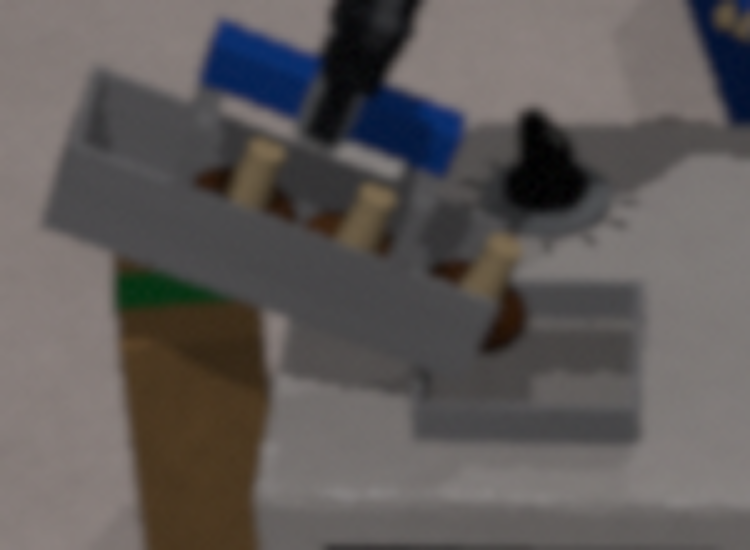

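All three are sliding slowly together, and the first is nosing over the lip (500,310) above the mouth. I hold this tilt.

Call:
send_rows([
  {"gripper": 10,"tx": 0,"ty": 0,"tz": 0,"ax": 0,"ay": 0,"az": 0},
  {"gripper": 10,"tx": 0,"ty": 0,"tz": 0,"ax": 0,"ay": 0,"az": 0},
])

```text
time: 12.12
tool_pos: [0.6432, -0.1794, 0.2767]
tcp_rot: [-3.142, 0.419, 3.037]
contact_force: [-0.9, -0.4, -4.5]
finger_gap: 0.0203
```

```bash
python3 -c "
from h import *
rows([(24,.005)]);brown()"
```

```text
12.125 [ 0.6432 -0.1794  0.2767] [-3.142  0.419  3.037]
(24, 0.005) [-0.  0.  0.] [-0.  0. -0.]
brown [ 53  34  19  15 140] [64. 41.]
brown [82 42 13 15 97] [88. 49.]
brown [98 47  5  5 16] [100.  49.]
brown [  24   61   30   49 1211] [39. 84.]
```

Call:
send_rows([
  {"gripper": 10,"tx": 0,"ty": 0,"tz": 0,"ax": 0,"ay": 0,"az": 0},
  {"gripper": 10,"tx": 0,"ty": 0,"tz": 0,"ax": 0,"ay": 0,"az": 0},
  {"gripper": 10,"tx": 0,"ty": 0,"tz": 0,"ax": 0,"ay": 0,"az": 0},
  {"gripper": 10,"tx": 0,"ty": 0,"tz": 0,"ax": 0,"ay": 0,"az": 0},
])

```text
time: 12.68
tool_pos: [0.6431, -0.1794, 0.2767]
tcp_rot: [3.142, 0.419, 3.037]
contact_force: [0.4, -0.6, -3.5]
finger_gap: 0.0206
```

```bash
python3 -c "
from h import *
rows([(26,.005),(28,.005),(30,.005),(32,.005),(35,.005),(40,.005)]);brown()
p=cv2.imread('pics/last.png')[80:190,210:360]
cv2.imwrite('pics/a8.png',cv2.resize(p,(750,550),interpolation=2))"
```

```text
12.675 [ 0.6431 -0.1794  0.2767] [3.142 0.419 3.037]
(26, 0.005) [ 0.04  0.   -0.06] [-0.    -0.035 -0.   ]
(28, 0.005) [ 0.09  0.   -0.11] [-0.   -0.07 -0.  ]
(30, 0.005) [ 0.14  0.   -0.17] [-0.    -0.105 -0.   ]
(32, 0.005) [ 0.19  0.   -0.22] [-0.    -0.139 -0.   ]
(35, 0.005) [ 0.28  0.   -0.29] [-0.    -0.192 -0.   ]
(40, 0.005) [ 0.42  0.   -0.41] [-0.    -0.279 -0.   ]
brown [ 89  47  18  23 205] [100.  57.]
brown [  24   61   30   49 1208] [39. 84.]
```

Call:
send_rows([
  {"gripper": 10,"tx": 0,"ty": 0,"tz": 0,"ax": 0,"ay": 0,"az": 0},
  {"gripper": 10,"tx": 0,"ty": 0,"tz": 0,"ax": 0,"ay": 0,"az": 0},
  {"gripper": 10,"tx": 0,"ty": 0,"tz": 0,"ax": 0,"ay": 0,"az": 0},
  {"gripper": 10,"tx": 0,"ty": 0,"tz": 0,"ax": 0,"ay": 0,"az": 0},
])

```text
time: 13.22
tool_pos: [0.6431, -0.1794, 0.2766]
tcp_rot: [-3.142, 0.419, 3.037]
contact_force: [-0.5, 0.3, -2.7]
finger_gap: 0.0203
```

```bash
python3 -c "
from h import *
rows([(24,.005),(24,.05),(12,.07),(0,.07)]);brown()
p=cv2.imread('pics/last.png')[80:190,210:360]
cv2.imwrite('pics/a9.png',cv2.resize(p,(750,550),interpolation=2))"
```

```text
13.225 [ 0.6431 -0.1794  0.2766] [-3.142  0.419  3.037]
(24, 0.005) [-0.  0.  0.] [-0.  0. -0.]
(24, 0.05) [-0.31  0.   -0.68] [-0.  0. -0.]
(12, 0.07) [-0.68  0.   -0.61] [-0.    0.21 -0.  ]
(0, 0.07) [-0.83  0.   -0.2 ] [-0.     0.419 -0.   ]
brown [98 47  5  5 16] [100.  49.]
brown [  24   61   30   49 1209] [39. 84.]
```

View pics/a9.png

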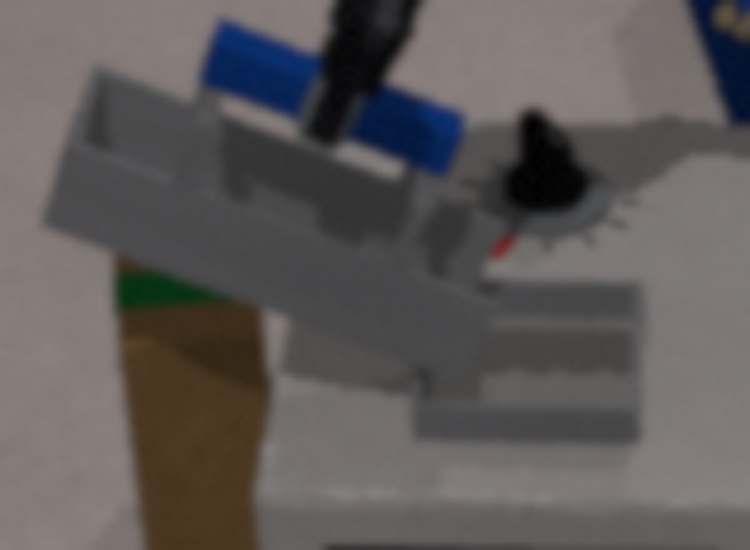

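The chute is empty, the mouth is clear and nothing lies on the dryer top. The force fell from about 5 N to 2.7 N, which is the three mushrooms' weight lost. Now I lift, level and carry the chute back.

Call:
send_rows([
  {"gripper": 10,"tx": -0.16,"ty": 0,"tz": -0.35,"ax": 0,"ay": 0,"az": 0},
  {"gripper": 10,"tx": -0.31,"ty": 0,"tz": -0.68,"ax": 0,"ay": 0,"az": 0},
  {"gripper": 10,"tx": -0.68,"ty": 0,"tz": -0.61,"ax": 0,"ay": 0.14,"az": 0},
  {"gripper": 10,"tx": -0.76,"ty": 0,"tz": -0.45,"ax": 0,"ay": 0.28,"az": 0},
  {"gripper": 10,"tx": -0.83,"ty": 0,"tz": -0.2,"ax": 0,"ay": 0.419,"az": 0},
  {"gripper": 10,"tx": -0.83,"ty": 0,"tz": -0.2,"ax": 0,"ay": 0.419,"az": 0},
])

```text
time: 14.02
tool_pos: [0.6849, -0.1838, 0.3054]
tcp_rot: [3.141, -0.004, 3.037]
contact_force: [0.1, 0.9, -3.7]
finger_gap: 0.0206
```

```bash
python3 -c "
from h import *
delta([.5555,.2215,.29],down(166.5))"
```

```text
t14.03 at [ 0.6849 -0.1838  0.3054] F [ 0.1  0.9 -3.7] gap 0.0206 q [-0.38  0.64  0.79  1.72 -0.   -0.27]
T [2.848 6.493 0.274] A [ 0.0003 -0.0044  0.1311]
```

Call:
send_rows([
  {"gripper": 10,"tx": 0.22,"ty": 0.5,"tz": 0,"ax": 0,"ay": 0,"az": 0.03},
  {"gripper": 10,"tx": 0.53,"ty": 1.2,"tz": 0,"ax": 0,"ay": 0,"az": 0.06},
  {"gripper": 10,"tx": 0.83,"ty": 1.9,"tz": 0,"ax": 0,"ay": 0,"az": 0.1},
  {"gripper": 10,"tx": 1.14,"ty": 2.6,"tz": 0,"ax": 0,"ay": 0,"az": 0.13},
  {"gripper": 10,"tx": 1.45,"ty": 3.3,"tz": 0,"ax": 0,"ay": 0,"az": 0.13},
  {"gripper": 10,"tx": 1.75,"ty": 4.0,"tz": 0,"ax": 0,"ay": 0,"az": 0.13},
  {"gripper": 10,"tx": 2.06,"ty": 4.7,"tz": 0,"ax": 0,"ay": 0,"az": 0.13},
  {"gripper": 10,"tx": 2.4,"ty": 5.4,"tz": 0.1,"ax": 0,"ay": 0,"az": 0.13},
  {"gripper": 10,"tx": 2.65,"ty": 6.0,"tz": 0.2,"ax": 0,"ay": 0,"az": 0.13},
  {"gripper": 10,"tx": 2.85,"ty": 6.5,"tz": 0.27,"ax": 0,"ay": 0,"az": 0.13},
])

```text
time: 15.28
tool_pos: [0.5539, 0.2237, 0.2916]
tcp_rot: [3.141, 0.001, 2.907]
contact_force: [0.9, 0.5, -3.6]
finger_gap: 0.0209
```

```bash
python3 -c "
from h import *
delta([.5555,.2215,.095],down(166.5))"
```

```text
t15.28 at [0.5539 0.2237 0.2916] F [ 0.9  0.5 -3.6] gap 0.0209 q [0.25 0.39 0.3  1.48 0.   0.48]
T [-0.034 -0.032  3.277] A [0.0006 0.0005 0.0015]
```

Call:
send_rows([
  {"gripper": 10,"tx": -0.03,"ty": -0.03,"tz": 0.5,"ax": 0,"ay": 0,"az": 0},
  {"gripper": 10,"tx": -0.03,"ty": -0.03,"tz": 1.1,"ax": 0,"ay": 0,"az": 0},
  {"gripper": 10,"tx": -0.03,"ty": -0.03,"tz": 1.7,"ax": 0,"ay": 0,"az": 0},
  {"gripper": 10,"tx": -0.03,"ty": -0.03,"tz": 2.3,"ax": 0,"ay": 0,"az": 0},
  {"gripper": 10,"tx": -0.03,"ty": -0.03,"tz": 2.75,"ax": 0,"ay": 0,"az": 0},
  {"gripper": 10,"tx": -0.03,"ty": -0.03,"tz": 3.05,"ax": 0,"ay": 0,"az": 0},
  {"gripper": 10,"tx": -0.03,"ty": -0.03,"tz": 3.2,"ax": 0,"ay": 0,"az": 0},
  {"gripper": 10,"tx": -0.03,"ty": -0.03,"tz": 3.25,"ax": 0,"ay": 0,"az": 0},
])

```text
time: 16.27
tool_pos: [0.5558, 0.2201, 0.0966]
tcp_rot: [3.141, 0.0, 2.907]
contact_force: [-1.0, -0.2, -3.0]
finger_gap: 0.0204
```

```bash
python3 -c "
from h import *
delta([.5555,.2215,.0905],down(166.5))
s=snapshot('scene');h=cv2.cvtColor(s['pixels'],cv2.COLOR_RGB2HSV)
m=(h[...,0]>105)&(h[...,0]<122)&(h[...,1]>150)&(h[...,2]>70)
for b,c,st in blobs(m):
    if 280<c[0]<370 and 260<c[1]<330: print(st,c)
"
```

```text
t16.27 at [0.5558 0.2201 0.0966] F [-1.  -0.2 -3. ] gap 0.0204 q [ 0.24  0.45 -0.13  0.99  0.    0.48]
T [0.01  0.022 0.102] A [0.0002 0.0001 0.0008]
[298 278  18  16 238] [306.18067227 285.5       ]
[331 281  26  18 359] [343.44011142 289.71866295]
```

Call:
send_rows([
  {"gripper": 10,"tx": 0,"ty": 0.02,"tz": 0.04,"ax": 0,"ay": 0,"az": 0},
  {"gripper": 10,"tx": 0,"ty": 0.02,"tz": 0.08,"ax": 0,"ay": 0,"az": 0},
  {"gripper": 10,"tx": 0,"ty": 0.02,"tz": 0.1,"ax": 0,"ay": 0,"az": 0},
  {"gripper": 10,"tx": 0,"ty": 0.02,"tz": 0.12,"ax": 0,"ay": 0,"az": 0},
  {"gripper": 10,"tx": 0,"ty": 0.02,"tz": 0.12,"ax": 0,"ay": 0,"az": 0},
])

```text
time: 16.95
tool_pos: [0.556, 0.2213, 0.0899]
tcp_rot: [3.141, 0.0, 2.907]
contact_force: [-1.8, 0.6, 2.3]
finger_gap: 0.0205
```

Contact has been made (force now +2.3 N upwards), so I release in place and then rise.

Call:
send_rows([
  {"gripper": 70,"tx": 0,"ty": 0,"tz": 0,"ax": 0,"ay": 0,"az": 0},
  {"gripper": 70,"tx": 0,"ty": 0,"tz": 0,"ax": 0,"ay": 0,"az": 0},
  {"gripper": 70,"tx": 0,"ty": 0,"tz": 0,"ax": 0,"ay": 0,"az": 0},
  {"gripper": 70,"tx": 0,"ty": 0,"tz": 0,"ax": 0,"ay": 0,"az": 0},
  {"gripper": 70,"tx": 0,"ty": 0,"tz": -0.5,"ax": 0,"ay": 0,"az": 0},
  {"gripper": 70,"tx": 0,"ty": 0,"tz": -1.2,"ax": 0,"ay": 0,"az": 0},
  {"gripper": 70,"tx": 0,"ty": 0,"tz": -2,"ax": 0,"ay": 0,"az": 0},
  {"gripper": 70,"tx": 0,"ty": 0,"tz": -2.8,"ax": 0,"ay": 0,"az": 0},
  {"gripper": 70,"tx": 0,"ty": 0,"tz": -3,"ax": 0,"ay": 0,"az": 0},
])

```text
time: 18.08
tool_pos: [0.5567, 0.2214, 0.2724]
tcp_rot: [3.14, 0.004, 2.907]
contact_force: [0.4, 0.3, -0.3]
finger_gap: 0.0705
```

```bash
python3 - <<'E'
from h import *
s=snapshot('scene');p=s['pixels'];g=cv2.cvtColor(p,cv2.COLOR_RGB2GRAY);h=cv2.cvtColor(p,cv2.COLOR_RGB2HSV)
m=(h[...,0]>105)&(h[...,0]<122)&(h[...,1]>150)&(h[...,2]>70)
for b,c,st in blobs(m):
    if 280<c[0]<370 and 260<c[1]<330: print(st,c)
# dial: pointer line pixels in scene & dark bar
dx,dy=np.array([-np.cos(0),0]),0
D=np.array([.537,-.322,.184]);print('dial px scene',proj(s,D))
c=p[90:140,295:345];
dk=(cv2.cvtColor(c,cv2.COLOR_RGB2GRAY)<40)
for b,ce,st in blobs(dk,10): print(st,ce+[295,90])
delta([.535,-.323,.24],down(113.5))
E
```

```text
[298 281  58  21 847] [326.74025974 291.25383707]
dial px scene (np.float64(318.0927530687008), np.float64(104.84659447157054))
[   0    0   50   50 2175] [320.11678161 112.43356322]
t18.12 at [0.5566 0.2213 0.2721] F [-0.2 -0.7  0.6] gap 0.0701 q [ 0.24  0.39  0.25  1.43 -0.    0.48]
T [-1.759 -8.908  0.527] A [0.003  0.0023 0.9258]
```

```bash
python3 - <<'E'
from h import *
t=snapshot('top');p=cv2.imread('pics/top0.png');g=cv2.cvtColor(p,cv2.COLOR_BGR2GRAY)
print(g[232:250,470:496])
D=np.array([.535,-.324,.184]);print(proj(t,D),proj(t,D-[0,0,.044]))
E
```

```text
[[ 82  79  78  78  76  72  62  55  51  49  46  48  49  54  61  72  79  82
   83  87  88  95 107 117 121 121]
 [ 80  79  78  76  70  60  47  40  38  35  35  36  35  36  44  56  68  75
   77  76  80  95 111 119 120 121]
 [ 79  80  77  70  57  44  37  35  33  35  36  34  33  34  35  39  49  57
   58  56  59  79 101 114 119 119]
 [ 79  78  73  60  44  36  34  34  34  34  34  35  34  34  33  33  36  39
   40  38  42  58  82 102 111 116]
 [ 79  76  66  49  37  34  34  34  34  34  35  34  33  32  33  34  34  35
   35  34  36  45  66  84  95 105]
 [ 79  75  59  42  36  35  35  34  32  34  32  34  33  33  34  35  35  36
   34  34  36  41  57  76  86  95]
 [ 79  72  56  40  35  34  34  33  34  33  34  35  38  37  35  35  36  35
   33  35  37  41  56  75  85  91]
 [ 78  69  52  38  35  32  33  34  34  37  43  50  53  48  40  35  35  34
   35  39  43  50  61  78  85  89]
 [ 77  68  51  37  33  32  33  36  43  52  65  70  69  57  43  35  35  35
   37  44  54  58  66  80  88  91]
 [ 77  71  54  38  31  33  34  44  62  72  81  74  59  46  38  34  34  34
   37  48  58  63  72  89  98 102]
 [ 79  75 
[... 291 characters left out ...]
  81  84  92 108 117 119]
 [ 83  83  77  68  52  40  36  34  33  34  34  33  34  34  35  36  42  53
   70  80  83  87  99 112 117 118]
 [ 84  85  83  79  69  57  43  37  36  36  34  34  35  37  38  45  55  66
   78  82  83  90 105 115 118 119]
 [ 84  84  85  84  80  73  62  51  43  41  40  40  41  44  52  62  72  80
   83  85  87  97 110 117 118 118]
 [ 89  85  84  84  83  82  78  71  62  58  57  57  58  62  72  78  82  83
   85  87  96 108 115 118 118 118]
 [ 99  88  84  84  85  85  84  82  80  79  78  77  77  79  82  82  83  85
   87  96 107 115 118 118 118 118]]
(np.float64(484.83719038865075), np.float64(238.99406904798693)) (np.float64(479.4768208138621), np.float64(239.94468271818232))
```

Call:
send_rows([
  {"gripper": 60,"tx": -1.76,"ty": -8.91,"tz": 0,"ax": 0,"ay": 0,"az": 0.917},
  {"gripper": 60,"tx": -1.76,"ty": -8.91,"tz": 0,"ax": 0,"ay": 0,"az": 0.917},
  {"gripper": 60,"tx": -1.76,"ty": -8.91,"tz": 0,"ax": 0,"ay": 0,"az": 0.917},
  {"gripper": 60,"tx": -1.76,"ty": -8.91,"tz": 0,"ax": 0,"ay": 0,"az": 0.917},
  {"gripper": 60,"tx": -1.76,"ty": -8.91,"tz": 0,"ax": 0,"ay": 0,"az": 0.917},
  {"gripper": 60,"tx": -1.76,"ty": -8.91,"tz": 0,"ax": 0,"ay": 0,"az": 0.917},
  {"gripper": 60,"tx": -1.76,"ty": -8.91,"tz": 0,"ax": 0,"ay": 0,"az": 0.917},
  {"gripper": 60,"tx": -1.76,"ty": -8.91,"tz": 0,"ax": 0,"ay": 0,"az": 0.917},
  {"gripper": 60,"tx": -1.76,"ty": -8.91,"tz": 0,"ax": 0,"ay": 0,"az": 0.917},
  {"gripper": 60,"tx": -1.76,"ty": -8.91,"tz": 0,"ax": 0,"ay": 0,"az": 0.917},
])

```text
time: 19.42
tool_pos: [0.5333, -0.326, 0.2667]
tcp_rot: [-3.14, -0.003, 1.986]
contact_force: [-0.0, -0.2, -0.3]
finger_gap: 0.06
```

```bash
python3 - <<'E'
from h import *
delta([.535,-.324,.158],down(114))
E
```

```text
t19.43 at [ 0.5333 -0.326   0.2667] F [-0.  -0.2 -0.3] gap 0.06 q [-0.68  0.44  0.32  1.45 -0.    0.48]
T [0.014 0.043 1.812] A [-0.0018 -0.0028 -0.0033]
```

Call:
send_rows([
  {"gripper": 60,"tx": 0.02,"ty": 0.06,"tz": 0.7,"ax": 0,"ay": 0,"az": 0},
  {"gripper": 60,"tx": 0.02,"ty": 0.06,"tz": 1.3,"ax": 0,"ay": 0,"az": 0},
  {"gripper": 60,"tx": 0.02,"ty": 0.06,"tz": 1.65,"ax": 0,"ay": 0,"az": 0},
  {"gripper": 60,"tx": 0.02,"ty": 0.06,"tz": 1.8,"ax": 0,"ay": 0,"az": 0},
  {"gripper": 60,"tx": 0.02,"ty": 0.06,"tz": 1.8,"ax": 0,"ay": 0,"az": 0},
  {"gripper": 24,"tx": 0.02,"ty": 0.06,"tz": 1.8,"ax": 0,"ay": 0,"az": 0},
  {"gripper": 18,"tx": 0.02,"ty": 0.06,"tz": 1.8,"ax": 0,"ay": 0,"az": 0},
  {"gripper": 18,"tx": 0.02,"ty": 0.06,"tz": 1.8,"ax": 0,"ay": 0,"az": 0},
  {"gripper": 18,"tx": 0.02,"ty": 0.06,"tz": 1.8,"ax": 0,"ay": 0,"az": 0},
  {"gripper": 18,"tx": 0.02,"ty": 0.06,"tz": 1.8,"ax": 0,"ay": 0,"az": 0},
], squeeze=20)

```text
time: 20.68
tool_pos: [0.5369, -0.3209, 0.1616]
tcp_rot: [-3.141, 0.0, 1.99]
contact_force: [-2.2, -1.1, 2.2]
finger_gap: 0.0172
```

```bash
python3 - <<'E'
from h import *
delta([.535,-.322,.158],down(59.4)); print(get_obs()["ft_torque"])
E
```

```text
t20.68 at [ 0.5369 -0.3209  0.1616] F [-2.2 -1.1  2.2] gap 0.0172 q [-0.67  0.46  0.07  1.18 -0.    0.48]
T [-0.003 -0.036  0.059] A [-1.000e-04  3.000e-04  9.529e-01]
[-0.41212263  0.49243543 -0.01096512]
```

Call:
send_rows([
  {"gripper": 18,"tx": 0,"ty": -0.03,"tz": 0.05,"ax": 0,"ay": 0,"az": 0},
  {"gripper": 8,"tx": 0,"ty": -0.03,"tz": 0.05,"ax": 0,"ay": 0,"az": 0},
  {"gripper": 8,"tx": 0,"ty": -0.03,"tz": 0.05,"ax": 0,"ay": 0,"az": 0},
  {"gripper": 8,"tx": 0,"ty": -0.03,"tz": 0.05,"ax": 0,"ay": 0,"az": 0},
], squeeze=30)

```text
time: 21.18
tool_pos: [0.535, -0.3215, 0.1581]
tcp_rot: [-3.141, -0.001, 1.99]
contact_force: [-3.6, -2.5, -5.0]
finger_gap: 0.0135
```

```bash
python3 - <<'E'
from h import *
delta([.535,-.322,.158],down(59.4)); print(get_obs()["ft_torque"])
E
```

```text
t21.18 at [ 0.535  -0.3215  0.1581] F [-3.6 -2.5 -5. ] gap 0.0135 q [-0.67  0.46  0.06  1.17 -0.    0.48]
T [-0.008 -0.004  0.001] A [-1.00e-03 -2.00e-04  9.53e-01]
[-0.62544058  0.67735636  0.03295938]
```

Call:
send_rows([
  {"gripper": 8,"tx": 0,"ty": -0.02,"tz": 0,"ax": 0,"ay": 0,"az": 0.08},
  {"gripper": 8,"tx": 0,"ty": -0.02,"tz": 0,"ax": 0,"ay": 0,"az": 0.2},
  {"gripper": 8,"tx": 0,"ty": -0.02,"tz": 0,"ax": 0,"ay": 0,"az": 0.32},
  {"gripper": 8,"tx": 0,"ty": -0.02,"tz": 0,"ax": 0,"ay": 0,"az": 0.44},
  {"gripper": 8,"tx": 0,"ty": -0.02,"tz": 0,"ax": 0,"ay": 0,"az": 0.56},
  {"gripper": 8,"tx": 0,"ty": -0.02,"tz": 0,"ax": 0,"ay": 0,"az": 0.68},
  {"gripper": 8,"tx": 0,"ty": -0.02,"tz": 0,"ax": 0,"ay": 0,"az": 0.8},
  {"gripper": 8,"tx": 0,"ty": -0.02,"tz": 0,"ax": 0,"ay": 0,"az": 0.9},
  {"gripper": 8,"tx": 0,"ty": -0.02,"tz": 0,"ax": 0,"ay": 0,"az": 0.953},
  {"gripper": 8,"tx": 0,"ty": -0.02,"tz": 0,"ax": 0,"ay": 0,"az": 0.953},
])

```text
time: 22.42
tool_pos: [0.5357, -0.3216, 0.1581]
tcp_rot: [3.14, -0.002, 1.037]
contact_force: [8.6, 0.4, -10.4]
finger_gap: 0.0139
```

```bash
python3 - <<'E'
from h import *
delta([.535,-.322,.158],down(59.4)); print(get_obs()["ft_torque"],np.degrees(get_obs()['tcp_rot'][2]))
E
```

```text
t22.43 at [ 0.5357 -0.3216  0.1581] F [  8.6   0.4 -10.4] gap 0.0139 q [-0.67  0.46  0.06  1.17  0.    1.43]
T [-0.012 -0.006  0.002] A [ 0.0016 -0.0023  0.    ]
[-0.03246748 -1.87286041 -0.00801536] 59.401563863206384
```

Turned to 59.4° yaw. Next I open, rise straight up, retreat so the top camera sees the dial and board, and take the last look.

Call:
send_rows([
  {"gripper": 50,"tx": 0,"ty": 0,"tz": 0,"ax": 0,"ay": 0,"az": 0},
  {"gripper": 50,"tx": 0,"ty": 0,"tz": 0,"ax": 0,"ay": 0,"az": 0},
  {"gripper": 50,"tx": 0,"ty": 0,"tz": 0,"ax": 0,"ay": 0,"az": 0},
  {"gripper": 50,"tx": 0,"ty": 0,"tz": -0.5,"ax": 0,"ay": 0,"az": 0},
  {"gripper": 50,"tx": 0,"ty": 0,"tz": -1.2,"ax": 0,"ay": 0,"az": 0},
  {"gripper": 50,"tx": 0,"ty": 0,"tz": -2,"ax": 0,"ay": 0,"az": 0},
  {"gripper": 50,"tx": 0,"ty": 0,"tz": -2,"ax": 0,"ay": 0,"az": 0},
])

```text
time: 23.3
tool_pos: [0.5351, -0.3227, 0.282]
tcp_rot: [3.136, 0.001, 1.037]
contact_force: [0.2, -0.5, -1.0]
finger_gap: 0.0498
```

```bash
python3 - <<'E'
from h import *
delta([.2,-.44,.28],down(40))
E
```

```text
t23.30 at [ 0.5351 -0.3227  0.282 ] F [ 0.2 -0.5 -1. ] gap 0.0498 q [-0.67  0.43  0.35  1.48  0.    1.43]
T [-4.526 -3.813  0.015] A [ 5.700e-03 -2.000e-04  3.386e-01]
```

Call:
send_rows([
  {"gripper": 50,"tx": -4.5,"ty": -3.8,"tz": 0,"ax": 0,"ay": 0,"az": 0.34},
  {"gripper": 50,"tx": -4.5,"ty": -3.8,"tz": 0,"ax": 0,"ay": 0,"az": 0.34},
  {"gripper": 50,"tx": -4.5,"ty": -3.8,"tz": 0,"ax": 0,"ay": 0,"az": 0.34},
  {"gripper": 50,"tx": -4.5,"ty": -3.8,"tz": 0,"ax": 0,"ay": 0,"az": 0.34},
  {"gripper": 50,"tx": -4.5,"ty": -3.8,"tz": 0,"ax": 0,"ay": 0,"az": 0.34},
  {"gripper": 50,"tx": -4.5,"ty": -3.8,"tz": 0,"ax": 0,"ay": 0,"az": 0.34},
  {"gripper": 50,"tx": -4.5,"ty": -3.8,"tz": 0,"ax": 0,"ay": 0,"az": 0.34},
  {"gripper": 50,"tx": -4.5,"ty": -3.8,"tz": 0,"ax": 0,"ay": 0,"az": 0.34},
])

```text
time: 24.3
tool_pos: [0.2008, -0.4381, 0.2781]
tcp_rot: [-3.141, -0.0, 0.696]
contact_force: [0.1, 1.4, -0.9]
finger_gap: 0.0501
```

```bash
python3 - <<'E'
from h import *
t=snapshot('top')['pixels'];s=snapshot('scene')['pixels']
cv2.imwrite('pics/topf.png',t[:,:,::-1])
a=cv2.resize(t[180:300,220:310],(300,400),interpolation=2);b=cv2.resize(t[205:275,440:525],(486,400),interpolation=2)
cv2.imwrite('pics/f.png',np.hstack([a,b])[:,:,::-1])
h=cv2.cvtColor(t,cv2.COLOR_RGB2HSV)
m=(h[...,0]>105)&(h[...,0]<122)&(h[...,1]>150)&(h[...,2]>70)
for bb,c,st in blobs(m):
    if 250<c[0]<300 and 150<c[1]<260: print(c,cv2.minAreaRect(np.argwhere(bb)[:,::-1].astype(np.float32)))
print(cv2.cvtColor(t,cv2.COLOR_RGB2GRAY)[230:250,472:496])
E
```

```text
[282.21818182 168.52727273] ((282.5, 168.5), (7.0, 7.0), 90.0)
[269.79761905 238.77380952] ((269.64605712890625, 239.03369140625), (6.37101936340332, 40.99938201904297), 12.994616508483887)
[[ 86  83  82  83  81  81  81  80  82  82  83  82  82  82  84  89  99 110
  114 109  97  93 102 113]
 [ 82  81  80  80  77  74  70  71  73  73  73  73  76  80  82  83  88  97
  103  96  95 104 113 117]
 [ 80  79  77  73  68  59  51  48  47  49  49  53  61  71  79  82  84  86
   88  93 105 115 119 119]
 [ 79  76  70  60  49  41  37  35  34  34  35  37  43  54  67  77  81  82
   85  98 110 117 119 119]
 [ 76  70  58  43  36  35  38  41  37  35  35  34  34  37  51  66  76  80
   83  90 103 114 118 118]
 [ 73  60  44  35  33  39  55  58  50  41  35  34  35  35  38  48  61  75
   81  82  93 108 117 117]
 [ 65  49  36  34  33  43  64  72  67  56  45  40  34  34  34  38  51  69
   79  81  88 106 116 118]
 [ 59  42  34  33  33  37  48  59  67  67  62  54  41  35  33  36  46  65
   77  81  88 106 116 117]
 [ 55  37  33  30  33  33  35  40  47  57  67  64  48  36  32  34  40  55
   70  78  87 105 116 118]
 
[... 410 characters left out ...]
49  38  35  34  34  33  34  33  33  33  32  32  32  33  34  34  35
   35  45  62  77  83  86]
 [ 73  58  42  35  35  34  34  35  34  34  33  33  31  33  32  33  34  36
   41  53  66  80  84  87]
 [ 78  68  52  40  35  35  35  36  35  35  34  33  34  34  38  44  46  48
   52  61  75  84  88  95]
 [ 81  77  67  53  42  37  36  36  34  35  34  35  36  42  53  62  65  67
   68  75  88  94  98 107]
 [ 84  83  78  69  59  52  45  40  39  40  40  41  47  59  71  78  80  81
   83  92 105 111 113 115]
 [ 84  82  83  81  77  71  64  58  56  56  58  59  65  73  80  83  83  86
   94 106 114 116 116 117]
 [ 84  83  84  84  83  81  79  78  77  77  76  77  79  81  83  83  87  94
  106 114 117 117 117 117]]
```

View pics/f.png

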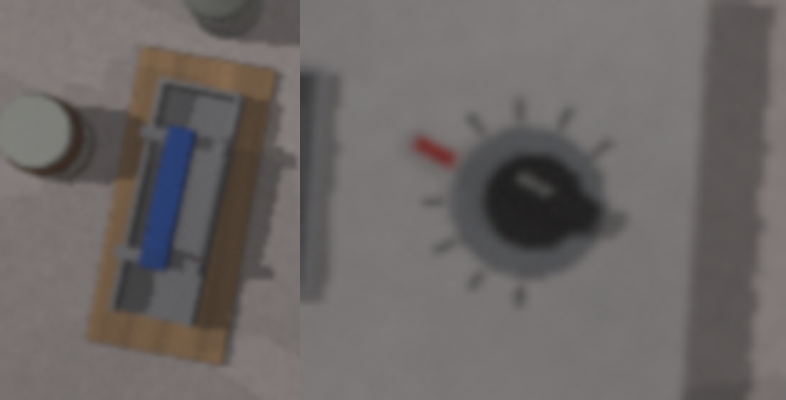

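The last look shows the empty chute standing centred on its board, with its rim centre (177,203) matching the board centre (181,205) after parallax. The pointer line (517,176)–(552,192) is parallel to the red mark's line (about 24.5° each), and the jar and bottle are in place. I hand the job in.

```bash
python3 -c "
from bench import *
print(sign_off(),get_obs()['time'])"
```

```text
the job is handed in; nothing more can be done
the job is handed in; nothing more can be done
```

The job is done and handed in, at about 24.4 s on the robot's clock.

- **Pouring:** I took the steel chute by its blue handle, held its lip just inside the filling mouth and tipped it to 24°. All three mushrooms slid in. The chute was then empty, nothing lay on the dryer top, and the wrist force had dropped from about 5 N to 2.7 N. I did not see them inside the chamber itself.
- **Chute:** I stood it back on the board and let go. In the last top view it is centred on the board to within a few millimetres, about 1 px from where it started.
- **Dial:** I turned it only after that. The pointer and the red mark came out at about the same angle in the image, 24.6° and 24.3°. A coarser reading from raw pixels gave about 26.6° for the pointer, so it could be up to 2° off.
- **Forces:** The highest readings I saw were about 10 N, while turning the dial.
- **Disagreements:** During pouring, the lip sat 6–9 mm off my first estimate of the mouth in the scene view, and I corrected it before tipping further. The mushrooms only started to slide between 22° and 24°, slightly steeper than stated.
- **Bystanders:** The jar and bottle look in place in the last view. The carton was last seen standing during the pour and I did not look at it again.

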